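# Open the instrument case and sort the left- and right-hand brackets

## Task

Open the closed case: raise its lid and push it over past its balance point so that it stays open by itself when you let go. Then take out the two mirror-image brackets and lay each flat, rib up, on the card in its tray without dropping it: the left-hand bracket in the tray with the blue card, the right-hand one in the tray with the yellow card. Leave the lid standing open and do not shift the other things on the worktop.

Things in the scene. Friction and masses are not known exactly. Their poses are not given: they have to be found in the camera images.
- case: grey clamshell case with blue lid, fixed, closed at the start, no latch: 118 mm deep (case x, away from the robot within 0.2 rad of world x), 176 mm wide (case y), 66 mm high closed. Base 46 mm high, walls 4 mm, inner floor 10 mm above the worktop. Origin: underside, centre. The brackets lie in it side by side along case y, ribs about 78 mm apart.
- case_hinge (a point): middle of the lid's hinge line, on the far top edge of the case base: 59 mm beyond the case's centre along case x, 46 mm above the worktop; the hinge line runs along case y. Beyond y = -0.13 (to the right of the case, from x = 0.48) stands a tall centrifuge: keep the arm clear of it
- case_lip (a point): middle of the free edge of the black lip on the lid's front, 134 mm from the hinge line; moves with the lid. The lip is a ledge 130 mm long (case y), 5 mm thick, standing 16 mm out from the case front; closed, its underside is 48 mm above the worktop with free space below. The only purchase on the lid.
- case_lid (a joint): lid angle, rad: 0 closed, grows as the front edge swings up and back, stop at 2.1 (30 deg beyond upright). Lid 118 x 176 mm, 20 mm deep, hollow below, walls 3 mm, 0.16 kg, swings freely, lightly damped: let go below about 1.4 it falls shut, beyond that it falls back to the stop and stays.
- bracket_left: aluminium left-hand bracket, 0.11 kg, lying rib up. L-shaped plate 5 mm thick: long arm x -40..40, y -12..12; foot x 16..40 reaching to y = +32 (foot end away from you, the foot points left). Upright grip rib on the long arm: x -28..28, 10 mm thick, z 5..33 mm. Origin: underside, below mid-rib. Starts in the case, rib roughly along case x, either end first, on either side.
- bracket_right: aluminium right-hand bracket, 0.11 kg, lying rib up. L-shaped plate 5 mm thick: long arm x -40..40, y -12..12; foot x 16..40 reaching to y = -32 (foot end away from you, the foot points right). Upright grip rib on the long arm: x -28..28, 10 mm thick, z 5..33 mm. Origin: underside, below mid-rib. Starts in the case, rib roughly along case x, either end first, on either side.
- tray_blue: open white card tray, blue card on its floor, fixed; 100 mm (its x) by 110 mm (its y, roughly along world x) outside, 96 x 106 mm inside, walls 50 mm high, 2 mm thick. Origin: underside, centre; the card's top is 4 mm above it. Stands in either of the two tray places.
- tray_yellow: open white card tray, yellow card on its floor, fixed; 100 mm (its x) by 110 mm (its y, roughly along world x) outside, 96 x 106 mm inside, walls 50 mm high, 2 mm thick. Origin: underside, centre; the card's top is 4 mm above it. Stands in either of the two tray places.
- timer: bystander, loose: a white lab timer, 64 x 64 x 19 mm. Origin: underside, centre
- marker: bystander, loose: a red and black marker pen lying down, 136 mm long, 15 mm thick. Origin: underside, centre
- dropper_red: bystander, loose: a small dropper bottle with a red cap, 25 mm wide, 58 mm tall. Origin: underside, centre
- dropper_blue: bystander, loose: a small dropper bottle with a blue cap, 25 mm wide, 58 mm tall. Origin: underside, centre

How it is judged:
By the outcome, as a careful person would: the job done as asked, in the order asked, and still so for the second after the job is handed in, with the robot touching nothing.
It also fails if it takes over 67 s, if anything falls off the work surface, if the arm or the gripper's body presses on something with over 40 N, if the wrist force passes 120 N, or if a joint passes its speed limit or range.

## Robot

A 6-joint arm with a two-finger parallel gripper is mounted at the origin on a cart in front of the work surface, level with it; the furniture and walls round the work are solid. World frame = base frame: x ahead of the robot, y to its left, z up, the work surface at z = 0. Lengths are in m, angles in rad, forces in N, time in s.
With the tool pointing down it reaches from about 0.375 to 0.9 m from the base axis. Payload 3.1 kg.
Tool frame: the origin (TCP) lies at the very end of the fingers, on their centre line; the grasp point (between the pads) lies 19 mm behind it; z points along the fingers, y is the direction in which the jaws open and shut (so a half turn about z gives the same grasp; the last joint's range is limited). The gripper opens to 87 mm and grips with 3 to 60 N. Pads are 19 mm wide; open, the fingers measure 117 mm over their backs; the gripper's body (75 mm by 190 mm) begins 51 mm behind the grasp point.
Start: joints at [-1.373, 0.527, 1.433, -0, 1.181, -0.178], TCP at [0.23, -0.581, 0.223] pointing down, gripper open.
Joint ranges: [-3.08, 3.08], [-0.75, 2.2], [0.22, 2.44], [-1.43, 4.57], [0, 2.65], [-2.85, 2.85]. Speed limits (rad/s): [2.79, 2.79, 3.14, 3.14, 3.14, 3.14].

## Interface

Orientations are given as a unit quaternion [x, y, z, w].
In Python, from rig import robot gives the robot as it stands. The module is installed in compiled form; this text tells all that it offers.
- The arm moves only by the tool carry_out, never from a script. Its argument "series" is a list of rows, each a list of 7 numbers: the shift along the tool's x, y, z in mm, then the turn, a rotation vector about the tool's x, y, z in degrees, then the gripper command: -1 is shut, 1 is fully open, values between are in proportion. In form: [[tx, ty, tz, rx, ry, rz, claw], ...]. A call has 1 to 8 rows; each row is the pose to reach, as a shift and turn from the pose measured when the call began, along the tool's axes at that moment; what a row does not reach only later rows make up. A row lasts 1/8 s, in which the tool goes at most 62.5 mm and 10.7 degrees, less where a joint would pass 70% of its speed; a pose out of reach is approached as far as the arm can. A call with a gripper value outside its range is refused whole. The fingers move at their own pace and stop on an object; "force" is the grip in N (left out, the last holds). Time passes only in rows, so rows that repeat a pose let the fingers close. It gives the time, the measured TCP pose, the force and the opening at its end, in the units of the state.
- robot.get_obs(): the state, without advancing time (a new reading comes with each control period).
- robot.camera(name): name is "side" or "top" or "wrist"; returns a dict with "pixels" (400x640x3 uint8, red, green, blue), "fx", "fy", "cx", "cy" (pixels), "k1" (the pictures are not rectified: a ray, as slopes to the right and down, at radius r is drawn at 1 + k1 r^2 times it, then the intrinsics apply), "position" and "attitude" of the camera in the world. Camera axes: x right, y down, z forward; pixel columns grow to the right and rows downward; lengths in m; the calibration is good to about 2 mm. A picture is of the moment at which its call begins. There is no depth.
- robot.hand_in(): hands the job in, once; it reports no verdict.
The state is a dict: "time": time; "q": joint angles; "joint_velocities": joint speeds; "joint_torque": joint torques, N m; "position": TCP position; "tool_rot": TCP orientation; "ft_force": force on the tool from outside, world axes, zero at the start; "moment": the same for the moment, N m; "grip_width": finger opening in m.
Only numpy, scipy, OpenCV 4.12 (cv2) and the standard library are available. Lean on these libraries where they do the work, as an engineer would, in place of code of your own. Each camera call takes 0.05 s, during which the arm holds its last target.

## Working session

There is one attempt and no reset: what is moved stays moved. The work goes in short steps, Python scripts to look and compute and a tool call to move; the robot and the scene stay as the last step left them, time stands still between calls to the robot, and variables do not carry over. Pictures are saved under pics/ and viewed, and the job is handed in when it is done.

Besides the shell and the picture viewer there is one more tool, called after "Request:" in YAML: its name, and indented under it one key for each argument. carry_out: Moves the arm, as the interface text tells. Its arguments: {"type":"object","properties":{"series":{"type":"array"},"force":{"type":"number"}},"required":["series"]}

```bash
mkdir -p pics; cat > h.py <<'E'
import numpy as np, cv2
from scipy.spatial.transform import Rotation as R
from rig import robot
def snap(n,fn):
    c=robot.camera(n); cv2.imwrite(fn,c["pixels"][:,:,::-1]); 
    import pickle; pickle.dump(c,open(fn+'.pkl','wb')); return c
def load(fn):
    import pickle; return pickle.load(open(fn+'.pkl','rb'))
def rot(a):
    a=np.array(a,float)
    return a if a.shape==(3,3) else R.from_quat(a).as_matrix()
def ray(c,u,v):
    xd=(u-c['cx'])/c['fx']; yd=(v-c['cy'])/c['fy']; rd=np.hypot(xd,yd); r=rd
    for _ in range(50): r=rd/(1+c['k1']*r*r)
    s=r/rd if rd>0 else 1
    d=rot(c['attitude'])@np.array([xd*s,yd*s,1]); return np.array(c['position']),d
def onz(c,u,v,z):
    p,d=ray(c,u,v); return p+d*(z-p[2])/d[2]
def proj(c,P):
    q=rot(c['attitude']).T@(np.array(P)-np.array(c['position'])); x,y=q[0]/q[2],q[1]/q[2]; k=1+c['k1']*(x*x+y*y)
    return np.array([c['fx']*x*k+c['cx'],c['fy']*y*k+c['cy']])
def crop(fn,out,x0,y0,x1,y1,s):
    im=cv2.imread(fn)[y0:y1,x0:x1]; cv2.imwrite(out,cv2.resize(im,None,fx=s,fy=s,interpolation=cv2.INTER_CUBIC))
E
python3 - <<'E'
from h import *
for n in("side","top","wrist"):
    c=snap(n,f"pics/{n}0.png"); print(n,{k:v for k,v in c.items() if k!='pixels'})
print(robot.get_obs())
E
```

```text
side {'fx': 452.0893495174837, 'fy': 452.0893495174837, 'cx': 321.9705905753142, 'cy': 195.78005089745534, 'k1': -0.10120416545227298, 'position': array([-0.68679398, -0.05316137,  0.61357455]), 'attitude': array([-0.59007986,  0.59407983, -0.37646946,  0.39641602])}
top {'fx': 423.24289892252636, 'fy': 423.24289892252636, 'cx': 317.03253033755215, 'cy': 198.01257967961072, 'k1': -0.05133469555704868, 'position': array([ 0.37569234, -0.03129912,  1.21709795]), 'attitude': array([-0.69428326,  0.71438888, -0.05814002,  0.06510774])}
wrist {'fx': 351.67450693398274, 'fy': 351.67450693398274, 'cx': 317.59707151493564, 'cy': 200.49751279170104, 'k1': -0.07899441091588451, 'position': array([ 0.30343088, -0.55123644,  0.38473065]), 'attitude': array([ 0.81831807, -0.55584702, -0.08283332,  0.12053325])}
{'time': 0.15, 'q': array([-1.37248696e+00,  5.28258730e-01,  1.43357347e+00, -2.25084598e-05,
        1.18139993e+00, -1.78534932e-01]), 'joint_velocities': array([-0.00119954, -0.00150163, -0.00387212,  0.00110451,  0.00024044,
        0.00019266]), 'joint_torque': array([ 6.46571116e-04, -4.40429699e+01, -1.76842010e+01,  6.32928824e-02,
        5.52456791e-02, -1.06855105e-04]), 'position': array([ 0.22988471, -0.5806017 ,  0.22180366]), 'tool_rot': array([ 9.82299872e-01,  1.87313347e-01, -1.85125004e-05, -8.19594882e-04]), 'ft_force': array([ 1.01780908,  0.21138583, -0.40055749]), 'moment': array([0.02570339, 0.02791545, 0.04397519]), 'grip_width': 0.08720387029977723}
```

View pics/top0.png

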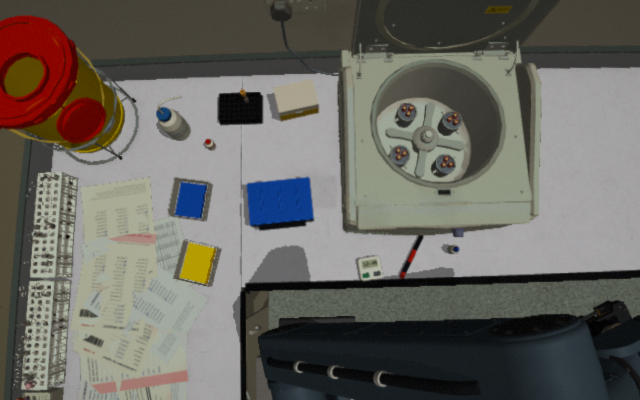

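View pics/side0.png

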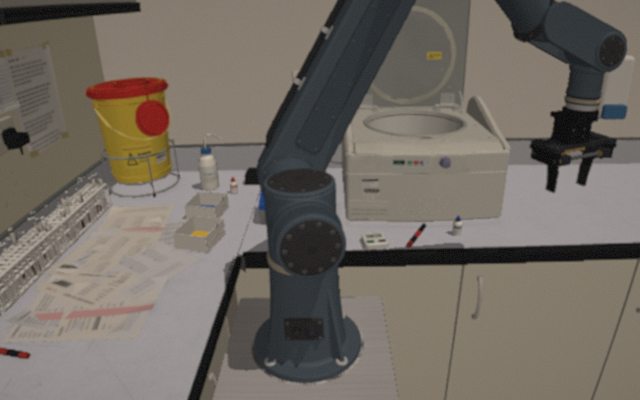

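View pics/wrist0.png

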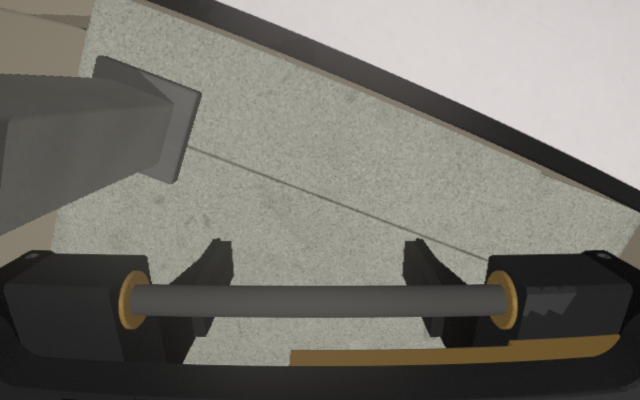

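Top view: case near (280,205), blue tray (191,200), yellow tray (198,262), timer (369,267), marker (411,257), blue dropper (453,249), red dropper (209,144), centrifuge from column 343 rightward.

```bash
python3 - <<'E'
from h import *
crop("pics/top0.png","pics/t0c.png",150,130,350,280,4)
E
```

```text
(no output)
```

View pics/t0c.png

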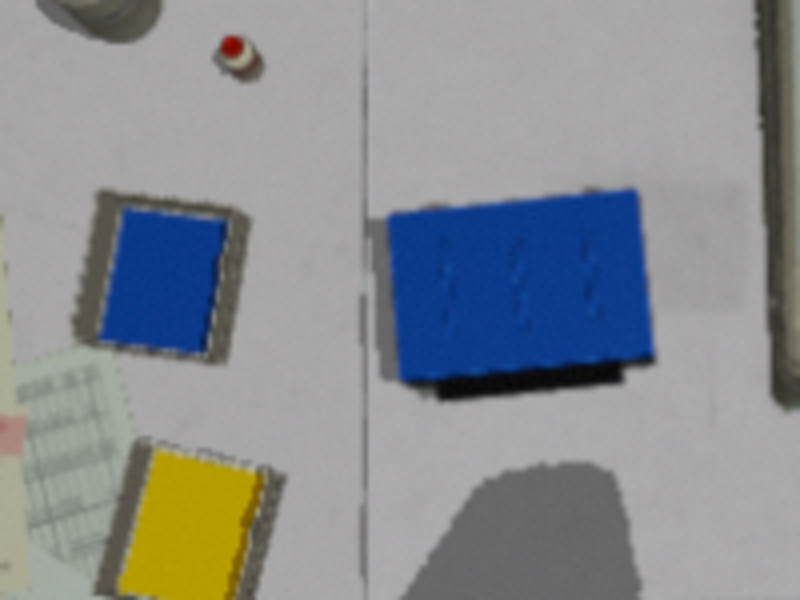

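```bash
cat >> h.py <<'E'
def cz(c,pts,x0,y0,s,z): return np.array([onz(c,(x+.5)/s-.5+x0,(y+.5)/s-.5+y0,z) for x,y in pts])
E
python3 - <<'E'
from h import *
np.set_printoptions(precision=4,suppress=True)
c=load("pics/top0.png")
L=cz(c,[(389,213),(637,190),(654,358),(401,381)],150,130,4,.066); print(L, L.mean(0))
print('lens',[np.linalg.norm(L[i]-L[(i+1)%4]) for i in range(4)])
lp=cz(c,[(438,398),(621,380)],150,130,4,.053); print('lip',lp,np.linalg.norm(lp[0]-lp[1]))
d=(L[0]-L[1]); d2=L[1]-L[2]; d3=L[0]-L[3]
print('yaw',np.arctan2(-d[0],d[1]),np.arctan2(d2[1],d2[0]),np.arctan2(d3[1],d3[0]))
for nm,p in(('blue',[(98,190),(250,212),(222,362),(75,335)]),('bluecard',[(122,209),(228,224),(207,355),(98,342)])):
    z=.05 if nm=='blue' else .004
    T=cz(c,p,150,130,4,z); print(nm,T,T.mean(0),[np.linalg.norm(T[i]-T[(i+1)%4]) for i in range(4)])
for n,u,v,z in(('timer',369,267,.019),('marker',411,257,.01),('dblue',454,248,.058),('dred',208,141,.058),('yellow',198,262,.004),('centri corner',343,228,0),('centri corner top',345,233,.2),('blueobj',459,232,.1)): print(n,onz(c,u,v,z))
crop("pics/top0.png","pics/t0d.png",150,220,350,320,4)
crop("pics/side0.png","pics/s0c.png",160,160,360,280,4)
E
```

```text
[[ 0.6275  0.1717  0.066 ]
 [ 0.6386 -0.0016  0.066 ]
 [ 0.5204 -0.0104  0.066 ]
 [ 0.5095  0.1633  0.066 ]] [0.574  0.0808 0.066 ]
lens [np.float64(0.17369163540646085), np.float64(0.11845595195126936), np.float64(0.1740787587932774), np.float64(0.11822711015473948)]
lip [[0.4985 0.1398 0.053 ]
 [0.5074 0.013  0.053 ]] 0.12714502305426767
yaw 0.06399626971732109 0.07431682950425271 0.07106351204263063
blue [[0.6542 0.3835 0.05  ]
 [0.6347 0.2736 0.05  ]
 [0.5282 0.2917 0.05  ]
 [0.5502 0.3966 0.05  ]] [0.5918 0.3363 0.05  ] [np.float64(0.11157838811356743), np.float64(0.10808664799983786), np.float64(0.10717070614276408), np.float64(0.10489253073384595)]
bluecard [[0.6502 0.3813 0.004 ]
 [0.6364 0.3018 0.004 ]
 [0.5396 0.3155 0.004 ]
 [0.5514 0.3962 0.004 ]] [0.5944 0.3487 0.004 ] [np.float64(0.08066615330627774), np.float64(0.0977665962840815), np.float64(0.08153776820615996), np.float64(0.09992922928027019)]
timer [ 0.387  -0.1622  0.019 ]
marker [ 0.4114 -0.2834  0.01  ]
dblue [ 0.4306 -0.3926  0.058 ]
dred [0.7556 0.2857 0.058 ]
yellow [0.4141 0.3231 0.004 ]
centri corner [ 0.5005 -0.0947  0.    ]
centri corner top [ 0.4678 -0.0886  0.2   ]
blueobj [ 0.4703 -0.3963  0.1   ]
```

View pics/t0d.png

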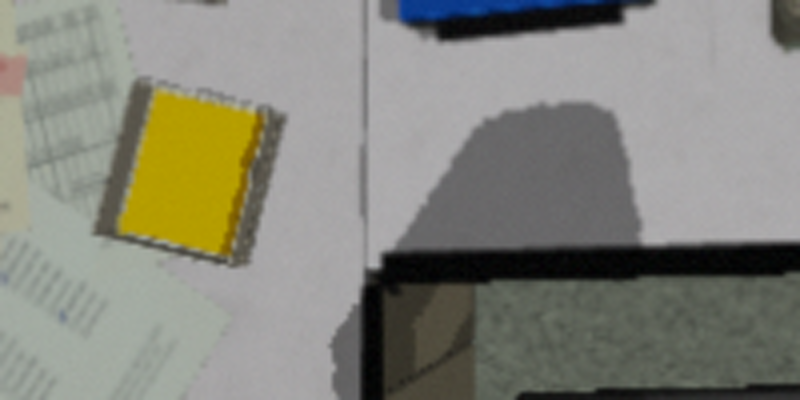

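View pics/s0c.png

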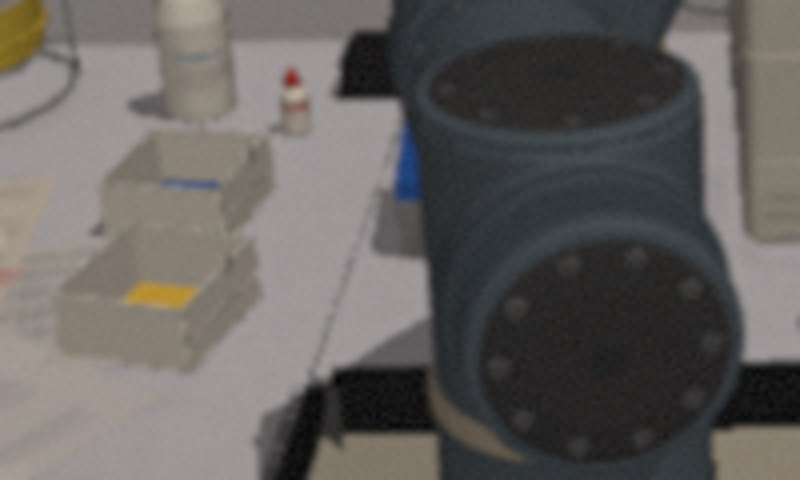

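```bash
cat >> h.py <<'E'
def tool(yaw,phi=90):
    # tool x yaw (deg); phi = degrees of tool z below horizontal (90 = straight down), tilted so tool z leans toward tool x heading
    Rd=R.from_euler('z',yaw,degrees=True)*R.from_euler('x',180,degrees=True)
    return R.from_euler('z',yaw,degrees=True)*R.from_euler('y',-(90-phi),degrees=True)*R.from_euler('x',180,degrees=True)
def rows(targets,claw,n=None,p0=None,R0=None):
    """targets: list of (pos,Rot) -> rows in current tool frame"""
    o=robot.get_obs(); p0=np.array(o['position']); R0=R.from_quat(o['tool_rot']); out=[]
    for p,Q in targets:
        t=R0.inv().apply(np.array(p)-p0)*1000; r=(R0.inv()*Q).as_rotvec(degrees=True)
        out.append([round(float(x),1) for x in t]+[round(float(x),1) for x in r]+[claw])
    return out
def line(p,Q,n,claw):
    from scipy.spatial.transform import Slerp
    o=robot.get_obs(); p0=np.array(o['position']); R0=R.from_quat(o['tool_rot'])
    S=Slerp([0,1],R.concatenate([R0,Q])); return rows([(p0+(np.array(p)-p0)*k/n,S(k/n)) for k in range(1,n+1)],claw)
def st():
    o=robot.get_obs(); print(round(o['time'],2),'q',np.round(o['q'],3),'p',np.round(o['position'],4),'yaw/x',np.round(R.from_quat(o['tool_rot']).as_matrix()[:,0],3),'z',np.round(R.from_quat(o['tool_rot']).as_matrix()[:,2],3),'F',np.round(o['ft_force'],2),'w',round(o['grip_width'],4))
E
python3 - <<'E'
from h import *
st(); print(tool(0,60).as_matrix())
for r in line([.34,-.27,.26],tool(10),7,-1): print(r)
E
```

```text
0.15 q [-1.372  0.528  1.434 -0.     1.181 -0.179] p [ 0.2299 -0.5806  0.2218] yaw/x [0.93  0.368 0.   ] z [-0.     0.002 -1.   ] F [ 1.02  0.21 -0.4 ] w 0.0872
[[ 8.66025404e-01 -6.12323400e-17  5.00000000e-01]
 [ 0.00000000e+00 -1.00000000e+00 -1.22464680e-16]
 [ 5.00000000e-01  1.06057524e-16 -8.66025404e-01]]
[31.0, -35.5, -5.4, -0.0, -0.0, 1.7, -1]
[61.9, -71.0, -10.8, -0.0, -0.0, 3.3, -1]
[92.9, -106.4, -16.2, -0.0, -0.0, 5.0, -1]
[123.8, -141.9, -21.6, -0.1, -0.0, 6.6, -1]
[154.8, -177.4, -27.0, -0.1, -0.0, 8.3, -1]
[185.7, -212.9, -32.3, -0.1, -0.0, 9.9, -1]
[216.7, -248.3, -37.7, -0.1, -0.0, 11.6, -1]
```

Request:
carry_out:
  series:
    - [31,-35.5,-5,0,0,1.7,-1]
    - [62,-71,-11,0,0,3.3,-1]
    - [93,-106,-16,0,0,5,-1]
    - [124,-142,-22,0,0,6.6,-1]
    - [155,-177,-27,0,0,8.3,-1]
    - [186,-213,-32,0,0,9.9,-1]
    - [217,-248,-38,0,0,11.6,-1]
  force: 20

```text
time: 1.02
position: [0.3406, -0.2685, 0.2603]
tool_rot: [0.996, 0.086, -0.0, -0.001]
ft_force: [1.3, -0.2, 0.3]
grip_width: 0.0247
```

```bash
python3 - <<'E'
from h import *
st()
for r in line([.41,.06,.26],tool(4),7,-1): print(r)
E
```

```text
1.02 q [-9.270e-01  2.160e-01  1.838e+00  1.000e-03  1.090e+00  4.700e-01] p [ 0.3406 -0.2685  0.2603] yaw/x [ 0.985  0.172 -0.   ] z [-0.     0.002 -1.   ] F [ 1.28 -0.2   0.35] w 0.0247
[17.8, -44.5, 0.1, -0.0, 0.0, 0.8, -1]
[35.7, -89.0, 0.3, -0.0, 0.0, 1.7, -1]
[53.5, -133.6, 0.4, -0.1, 0.0, 2.5, -1]
[71.4, -178.1, 0.5, -0.1, 0.0, 3.4, -1]
[89.2, -222.6, 0.7, -0.1, 0.0, 4.2, -1]
[107.1, -267.1, 0.8, -0.1, 0.0, 5.1, -1]
[124.9, -311.7, 0.9, -0.1, 0.0, 5.9, -1]
```

Request:
carry_out:
  series:
    - [18,-44.5,0,0,0,0.8,-1]
    - [36,-89,0,0,0,1.7,-1]
    - [53.5,-134,0,0,0,2.5,-1]
    - [71,-178,0,0,0,3.4,-1]
    - [89,-223,0,0,0,4.2,-1]
    - [107,-267,0,0,0,5.1,-1]
    - [125,-312,0,0,0,5.9,-1]

```text
time: 1.9
position: [0.4101, 0.0619, 0.261]
tool_rot: [0.999, 0.035, -0.0, -0.001]
ft_force: [0.8, 0.2, -0.1]
grip_width: 0.0004
```

```bash
python3 - <<'E'
from h import *
st()
for r in line([.41,.06,.26],tool(4,65),4,-1): print(r)
E
```

```text
1.9 q [-0.123  0.185  1.878  0.002  1.079  1.378] p [0.4101 0.0619 0.261 ] yaw/x [0.998 0.069 0.   ] z [-0.     0.002 -1.   ] F [ 0.85  0.18 -0.09] w 0.0004
[-0.1, 0.5, 0.2, -0.0, 6.2, -0.0, -1]
[-0.1, 0.9, 0.5, -0.1, 12.5, -0.0, -1]
[-0.2, 1.4, 0.7, -0.1, 18.7, -0.0, -1]
[-0.2, 1.9, 1.0, -0.1, 25.0, -0.0, -1]
```

Request:
carry_out:
  series:
    - [0,0,0,0,6.2,0,-1]
    - [0,0,0,0,12.5,0,-1]
    - [0,0,0,0,18.7,0,-1]
    - [0,0,0,0,25,0,-1]
    - [0,0,0,0,31,0,-1]

```text
time: 2.52
position: [0.4097, 0.0618, 0.2612]
tool_rot: [0.963, 0.033, 0.269, -0.01]
ft_force: [0.5, 1.5, 0.1]
grip_width: 0.0
```

```bash
python3 - <<'E'
from h import *
st()
snap('wrist','pics/w1.png')
E
```

```text
2.52 q [-0.248  0.01   2.261  0.449  0.384  0.877] p [0.4097 0.0618 0.2612] yaw/x [0.853 0.059 0.518] z [ 0.517  0.037 -0.855] F [0.5  1.48 0.14] w 0.0
```

View pics/w1.png

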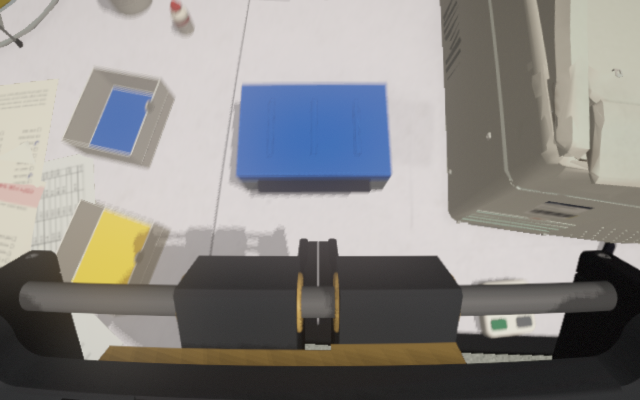

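```bash
cat > fk.py <<'E'
import numpy as np
from scipy.spatial.transform import Rotation as R
from scipy.optimize import least_squares
lim=np.array([[-3.08,3.08],[-.75,2.2],[.22,2.44],[-1.43,4.57],[0,2.65],[-2.85,2.85]])
def chain(q):
    z=lambda a:R.from_euler('z',a); y=lambda a:R.from_euler('y',a)
    return z(q[0]),y(q[1]),y(q[1]+q[2]),z(q[3])*y(q[4]),z(q[5])
def fkp(v,q):
    a,d,h,l1,l2,e,L=v; A,B,C,D,E=chain(q)
    return A.apply(np.array([a,d,h])+B.apply([0,0,l1])+C.apply(np.array([e,0,l2])+D.apply([0,0,L])))
D=[([-1.37248696,.52825873,1.43357347,0,1.18139993,-.178534932],[.22988,-.5806,.2218]),
([-.927,.216,1.838,.001,1.090,.470],[.3406,-.2685,.2603]),
([-.123,.185,1.878,.002,1.079,1.378],[.4101,.0619,.261]),
([-.248,.010,2.261,.449,.384,.877],[.4097,.0618,.2612])]
s=least_squares(lambda v:np.concatenate([fkp(v,q)-p for q,p in D]+[[1e-3*(v[5]),1e-3*v[0]]]),[0,.111,.3,.4,.4,0,.3])
V=s.x
q=D[3][0];A,B,C,Dd,E=chain(q)
Rm=(A*C*Dd*E).as_matrix()
R0=R.from_matrix(Rm).inv()*R.from_matrix(np.array([[.853,0,.517],[.059,0,.037],[.518,0,-.855]])+np.c_[np.zeros(3),np.cross([.517,.037,-.855],[.853,.059,.518]),np.zeros(3)])
def fk(q):
    A,B,C,Dd,E=chain(q); return fkp(V,q),A*C*Dd*E*R0
def ik(p,Q,q0):
    f=lambda q:np.r_[(fk(q)[0]-p)*10,(fk(q)[1].inv()*Q).as_rotvec()]
    r=least_squares(f,np.clip(q0,lim[:,0]+1e-3,lim[:,1]-1e-3),bounds=(lim[:,0],lim[:,1])); return r.x,np.abs(r.fun).max()
if __name__=='__main__':
    print(np.round(V,4),np.abs(s.fun).max(),np.round(R0.as_rotvec(degrees=True),1))
E
python3 fk.py; python3 - <<'E'
from fk import *; from h import *
q=np.array([-.248,.010,2.261,.449,.384,.877])
for yaw in (4,-6,-15):
  for phi in (70,65,60,55,50,45):
    q1,e=ik(np.array([.49,.08,.03]),tool(yaw,phi),q); print(yaw,phi,np.round(q1,2),round(e,4))
E
```

```text
[0.0006 0.1111 0.2696 0.5886 0.3898 0.1119 0.3041] 0.00016668090552945936 [-0.  0. 90.]
4 70 [-0.1   0.7   2.17  2.42  0.09 -1.01] 0.0
4 65 [-0.11  0.73  2.23  2.84  0.26 -1.44] 0.0
4 60 [-0.12  0.78  2.3   2.92  0.46 -1.54] 0.0
4 55 [-0.14  0.84  2.36  2.95  0.67 -1.59] 0.0
4 50 [-0.15  0.93  2.42  2.96  0.91 -1.63] 0.0
4 45 [-0.15  0.97  2.44  2.98  1.01 -1.65] 0.0476
-6 70 [-0.06  0.69  2.14  0.57  0.    1.04] 0.0311
-6 65 [-0.06  0.68  2.14  1.76  0.   -0.15] 0.1153
-6 60 [-0.05  0.77  2.28  3.21  0.43 -1.58] 0.0
-6 55 [-0.04  0.83  2.34  3.2   0.64 -1.57] 0.0
-6 50 [-0.04  0.91  2.39  3.2   0.86 -1.56] 0.0
-6 45 [-0.03  1.01  2.44  3.21  1.09 -1.55] 0.0032
-15 70 [-0.06  0.69  2.14 -0.15  0.    1.91] 0.0612
-15 65 [-0.06  0.68  2.14  0.13  0.    1.63] 0.1211
-15 60 [-0.06  0.68  2.14  1.67  0.    0.09] 0.2053
-15 55 [-0.06  0.68  2.14  2.11  0.   -0.36] 0.2895
-15 50 [-0.06  0.68  2.13  2.11  0.   -0.36] 0.3736
-15 45 [ 0.09  0.97  2.39  3.43  0.99 -1.48] 0.0
```

```bash
cat > lift.py <<'E'
from fk import *; from h import *
psi=.069; cx=np.array([np.cos(psi),np.sin(psi),0]); cy=np.array([-np.sin(psi),np.cos(psi),0]); ez=np.array([0,0,1.])
C=np.array([.574,.081,0]); H=C+.059*cx+.046*ez
def led(th,r=.134,dz=.002,y=0): # point on ledge underside plane
    rad=-np.cos(th)*cx+np.sin(th)*ez; up=np.sin(th)*cx+np.cos(th)*ez
    return H+r*rad+dz*up+y*cy
def tcp(th,yaw,phi,s=.014,hw=.0095,y=0,gap=0.):
    Q=tool(yaw,phi); M=Q.as_matrix(); u=M[:,2]; nrm=M[:,0] # upper surface normal= tool x
    # finger upper surface touches ledge edge at s from tip
    return led(th,y=y)-nrm*(hw+gap)+u*s, Q
if __name__=='__main__':
    q0=np.array([-.248,.010,2.261,.449,.384,.877])
    for yaw in (30,45,60):
      for phi in (55,65):
        q=np.array([-.1,.75,2.2,1.9,.6,-.5])
        print(yaw,phi)
        for th in np.radians([0,20,40,60,80,100]):
            p,Q=tcp(th,yaw,phi); q,e=ik(p,Q,q); print(round(np.degrees(th)),np.round(p,3),np.round(q,2),round(e,3))
E
python3 lift.py
```

```text
30 55
0 [0.499 0.076 0.031] [-0.36  0.81  2.29  2.22  0.59 -1.52] 0.0
20 [0.508 0.077 0.077] [-0.35  0.67  2.26  1.98  0.5  -1.22] 0.0
40 [0.532 0.078 0.117] [-0.32  0.56  2.18  1.63  0.44 -0.81] 0.0
60 [0.568 0.081 0.146] [-0.29  0.51  2.07  1.32  0.44 -0.43] 0.0
80 [0.612 0.084 0.161] [-0.25  0.51  1.95  1.11  0.46 -0.17] 0.0
100 [0.658 0.087 0.161] [-0.22  0.55  1.83  0.99  0.48 -0.01] 0.0
30 65
0 [0.497 0.074 0.031] [-0.27  0.72  2.19  1.83  0.32 -1.02] 0.0
20 [0.506 0.075 0.077] [-0.26  0.6   2.15  1.34  0.31 -0.49] 0.0
40 [0.529 0.077 0.117] [-0.24  0.51  2.06  0.91  0.38 -0.02] 0.0
60 [0.565 0.079 0.146] [-0.21  0.48  1.95  0.68  0.47  0.26] 0.0
80 [0.609 0.082 0.162] [-0.19  0.5   1.84  0.56  0.54  0.41] 0.0
100 [0.656 0.085 0.161] [-0.17  0.55  1.72  0.5   0.59  0.5 ] 0.0
45 55
0 [0.499 0.076 0.031] [-0.42  0.8   2.21  1.74  0.57 -1.34] 0.0
20 [0.508 0.077 0.077] [-0.41  0.67  2.18  1.5   0.56 -1.04] 0.0
40 [0.532 0.078 0.117] [-0.38  0.57  2.1   1.26  0.59 -0.72] 0.0
60 [0.568 0.081 0.146] [-0.35  0.53  1.99  1.08  0.63 -0.47] 0.0
80 [0.612 0.084 0.161] [-0.31  0.54  1.88  
[... 575 characters left out ...]
] [-0.44  0.67  2.08  1.14  0.68 -0.93] 0.0
40 [0.532 0.078 0.117] [-0.41  0.59  2.    0.99  0.75 -0.71] 0.0
60 [0.568 0.081 0.146] [-0.38  0.56  1.9   0.9   0.81 -0.53] 0.0
80 [0.612 0.084 0.161] [-0.34  0.57  1.78  0.84  0.86 -0.4 ] 0.0
100 [0.658 0.087 0.161] [-0.31  0.62  1.66  0.8   0.89 -0.31] 0.0
60 65
0 [0.498 0.073 0.031] [-0.34  0.72  2.06  1.04  0.5  -0.78] 0.0
20 [0.507 0.074 0.077] [-0.34  0.62  2.03  0.85  0.58 -0.56] 0.0
40 [0.53  0.076 0.117] [-0.32  0.55  1.94  0.71  0.68 -0.36] 0.0
60 [0.566 0.078 0.146] [-0.29  0.53  1.84  0.63  0.77 -0.22] 0.0
80 [0.61  0.081 0.162] [-0.26  0.55  1.72  0.58  0.85 -0.12] 0.0
100 [0.657 0.084 0.161] [-0.23  0.6   1.6   0.55  0.89 -0.05] 0.0
```

```bash
cat > lift2.py <<'E'
from lift import *
def orient(yaw,phi):
    y,f=np.radians([yaw,phi]); u=np.array([np.cos(f)*np.cos(y),np.cos(f)*np.sin(y),-np.sin(f)])
    n=np.cross(cy,u); n*=np.sign(n[2])/np.linalg.norm(n)
    return R.from_matrix(np.c_[n,np.cross(u,n),u])
def tcp2(th,Q,s=.016,hw=.0095,y=0,gap=0.):
    M=Q.as_matrix(); return led(th,y=y)-M[:,0]*(hw+gap)+M[:,2]*s
if __name__=='__main__':
    for yaw,phi in((40,50),(30,50),(40,55)):
        Q=orient(yaw,phi); print(yaw,phi,np.round(Q.as_matrix(),2).tolist())
        q=np.array([-.4,.8,2.2,1.9,.6,-1.])
        for dx,th in((-.07,0),(0,0),(0,20),(0,40),(0,60),(0,80),(0,100)):
            p=tcp2(np.radians(th),Q)+dx*cx; q,e=ik(p,Q,q); print(th,np.round(p,3),np.round(q,2),round(e,3))
        p=np.array([.41,.062,.2]);q,e=ik(p,Q,np.array([-.248,.010,2.261,.449,.384,.877])); print(np.round(p,3),np.round(q,2),round(e,3))
E
python3 lift2.py
```

```text
40 50 [[0.83, 0.28, 0.49], [0.06, -0.91, 0.41], [0.56, -0.31, -0.77]]
0 [0.429 0.077 0.03 ] [-0.56  0.93  2.44  2.07  0.76 -1.34] 0.035
0 [0.499 0.082 0.03 ] [-0.45  0.86  2.28  2.    0.7  -1.06] 0.0
20 [0.508 0.083 0.076] [-0.43  0.72  2.25  1.81  0.64 -0.81] 0.0
40 [0.532 0.084 0.116] [-0.4   0.61  2.18  1.58  0.61 -0.48] 0.0
60 [0.568 0.087 0.145] [-0.36  0.55  2.07  1.38  0.61 -0.19] 0.0
80 [0.612 0.09  0.161] [-0.32  0.55  1.95  1.24  0.62  0.02] 0.0
100 [0.658 0.093 0.16 ] [-0.28  0.58  1.84  1.16  0.62  0.15] 0.0
[0.41  0.062 0.2  ] [-0.67  0.3   2.39  1.23  0.73 -0.36] 0.0
30 50 [[0.8, 0.24, 0.56], [0.06, -0.95, 0.32], [0.6, -0.23, -0.77]]
0 [0.431 0.076 0.03 ] [-0.49  0.89  2.44  2.2   0.71 -1.37] 0.104
0 [0.501 0.08  0.03 ] [-0.39  0.88  2.34  2.3   0.75 -1.31] 0.0
20 [0.509 0.081 0.076] [-0.38  0.73  2.31  2.13  0.64 -1.08] 0.0
40 [0.533 0.083 0.116] [-0.35  0.6   2.23  1.88  0.54 -0.74] 0.0
60 [0.569 0.085 0.145] [-0.31  0.54  2.12  1.62  0.5  -0.4 ] 0.0
80 [0.613 0.088 0.16 ] [-0.27  0.53  2.    1.42  0.48 -0.14] 0.0
100 [0.659 0.091 0.16 ] [-0.24  0.57  1.89  1.3   0.48  0.03] 0.0
[0.41  0.062 0.2  ] [-0.62  0.27  2.44  1.43  0.63 -0.51] 0.01
40 55 [[0.87, 0.23, 0.44], [0.06, -0.93, 0.37], [0.49, -0.29, -0.82]]
0 [0.428 0.076 0.03 ] [-0.5   0.88  2.44  2.15  0.69 -1.3 ] 0.0
0 [0.498 0.081 0.03 ] [-0.39  0.8   2.25  1.93  0.57 -0.88] 0.0
20 [0.507 0.082 0.076] [-0.38  0.67  2.21  1.67  0.53 -0.57] 0.0
40 [0.531 0.083 0.116] [-0.35  0.57  2.13  1.39  0.53 -0.21] 0.0
60 [0.567 0.086 0.145] [-0.32  0.52  2.03  1.16  0.56  0.08] 0.0
80 [0.61  0.089 0.161] [-0.28  0.53  1.91  1.02  0.59  0.29] 0.0
100 [0.657 0.092 0.16 ] [-0.25  0.57  1.79  0.94  0.61  0.41] 0.0
[0.41  0.062 0.2  ] [-0.59  0.25  2.33  1.08  0.67 -0.09] 0.0
```

```bash
python3 - <<'E'
from lift2 import *
Q=orient(40,55); p2=tcp2(0,Q)-.04*cx
o=robot.get_obs(); print((R.from_quat(o['tool_rot']).inv()*Q).magnitude()*57.3)
print(p2)
for r in line(p2+[-.015,0,.13],Q,6,-1): print(r)
E
```

```text
19.640678569288628
[0.45805642 0.07840033 0.03021321]
[-3.0, -2.2, 17.4, 3.3, -0.2, 0.0, -1]
[-6.1, -4.3, 34.8, 6.5, -0.5, 0.1, -1]
[-9.1, -6.5, 52.2, 9.8, -0.7, 0.1, -1]
[-12.1, -8.6, 69.6, 13.1, -1.0, 0.1, -1]
[-15.2, -10.8, 87.0, 16.3, -1.2, 0.2, -1]
[-18.2, -12.9, 104.4, 19.6, -1.4, 0.2, -1]
```

Request:
carry_out:
  series:
    - [-3,-2,17.4,3.3,-0.2,0,-1]
    - [-6,-4.3,35,6.5,-0.5,0,-1]
    - [-9,-6.5,52,9.8,-0.7,0,-1]
    - [-12,-8.6,70,13.1,-1,0,-1]
    - [-15,-11,87,16.3,-1.2,0,-1]
    - [-18,-13,104.5,19.6,-1.4,0,-1]
    - [-18,-13,104.5,19.6,-1.4,0,-1]

```text
time: 3.45
position: [0.4443, 0.0777, 0.1592]
tool_rot: [0.951, 0.077, 0.244, -0.175]
ft_force: [-0.8, -0.1, -0.5]
grip_width: 0.0005
```

```bash
python3 - <<'E'
from lift2 import *
Q=orient(40,55); p2=tcp2(0,Q)-.04*cx
st(); c=snap('top','pics/top1.png'); crop("pics/top1.png","pics/t1c.png",200,130,350,280,4)
for r in line(p2,Q,4,-1): print(r)
E
```

```text
3.45 q [-0.476  0.41   2.306  1.316  0.579 -0.261] p [0.4443 0.0777 0.1592] yaw/x [0.869 0.061 0.492] z [ 0.438  0.37  -0.82 ] F [-0.81 -0.09 -0.46] w 0.0005
[-12.8, 10.3, 28.1, -0.0, 0.0, 0.0, -1]
[-25.6, 20.6, 56.3, -0.0, 0.0, 0.1, -1]
[-38.5, 31.0, 84.4, -0.0, 0.0, 0.1, -1]
[-51.3, 41.3, 112.6, -0.1, 0.1, 0.1, -1]
```

View pics/t1c.png

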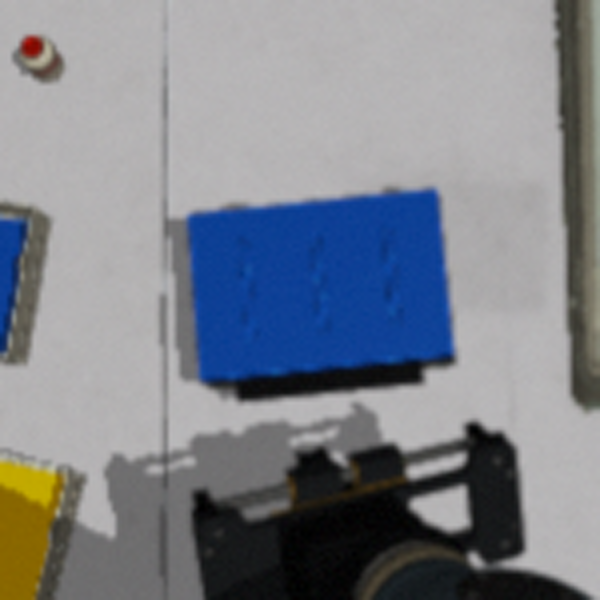

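Request:
carry_out:
  series:
    - [-13,10,28,0,0,0,-1]
    - [-26,20.5,56,0,0,0,-1]
    - [-38.5,31,84,0,0,0,-1]
    - [-51.5,41.5,113,0,0,0,-1]
    - [-51.5,41.5,113,0,0,0,-1]

```text
time: 4.12
position: [0.4579, 0.0791, 0.0284]
tool_rot: [0.951, 0.077, 0.243, -0.176]
ft_force: [1.2, 1.3, -0.2]
grip_width: 0.0004
```

```bash
python3 - <<'E'
from lift2 import *
Q=orient(40,55); p2=tcp2(0,Q,gap=.003)
st(); c=snap('top','pics/top2.png'); crop("pics/top2.png","pics/t2c.png",200,130,350,280,4); snap('wrist','pics/w2.png')
for r in line(p2,Q,3,-1): print(r)
E
```

```text
4.12 q [-0.452  0.844  2.344  2.043  0.63  -1.1  ] p [0.4579 0.0791 0.0284] yaw/x [0.87  0.062 0.49 ] z [ 0.436  0.372 -0.82 ] F [ 1.24  1.32 -0.18] w 0.0004
[10.5, 2.5, 6.3, -0.0, 0.0, 0.1, -1]
[21.0, 5.1, 12.5, -0.1, 0.0, 0.1, -1]
[31.5, 7.6, 18.8, -0.1, 0.0, 0.2, -1]
```

View pics/t2c.png

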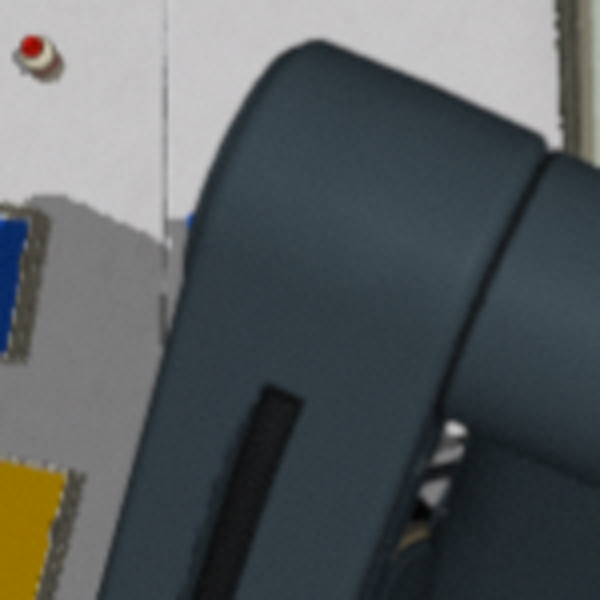

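View pics/w2.png

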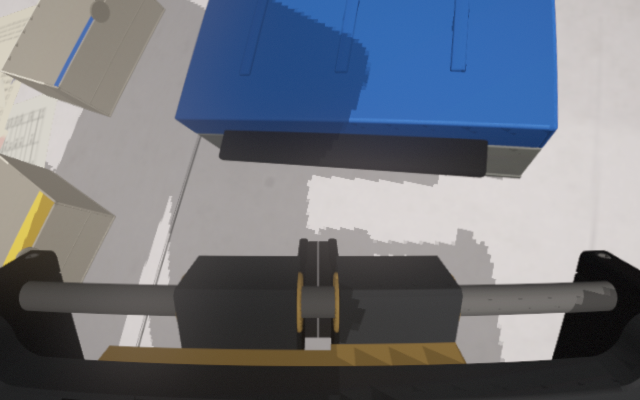

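Request:
carry_out:
  series:
    - [10.5,2.5,6.3,0,0,0,-1]
    - [21,5,12.5,0,0,0,-1]
    - [31.5,7.6,18.8,0,0,0,-1]
    - [31.5,7.6,18.8,0,0,0,-1]

```text
time: 4.72
position: [0.4962, 0.0812, 0.0313]
tool_rot: [0.95, 0.08, 0.247, -0.174]
ft_force: [0.5, 0.7, 0.2]
grip_width: 0.0008
```

```bash
python3 - <<'E'
from lift2 import *
Q=orient(40,55)
st(); snap('wrist','pics/w3.png')
for r in rows([(tcp2(np.radians(t),Q),Q) for t in range(6,49,6)],-1): print(r)
E
```

```text
4.72 q [-0.399  0.806  2.247  1.926  0.578 -0.897] p [0.4962 0.0812 0.0313] yaw/x [0.865 0.065 0.497] z [ 0.442  0.37  -0.817] F [0.51 0.66 0.2 ] w 0.0008
[9.3, -3.2, -9.4, -0.1, -0.1, 0.3, -1]
[18.3, -6.8, -19.6, -0.1, -0.1, 0.3, -1]
[28.3, -10.1, -28.9, -0.1, -0.1, 0.3, -1]
[39.3, -13.0, -37.1, -0.1, -0.1, 0.3, -1]
[51.1, -15.5, -44.2, -0.1, -0.1, 0.3, -1]
[63.7, -17.6, -50.1, -0.1, -0.1, 0.3, -1]
[76.9, -19.2, -54.7, -0.1, -0.1, 0.3, -1]
[90.4, -20.3, -58.0, -0.1, -0.1, 0.3, -1]
```

View pics/w3.png

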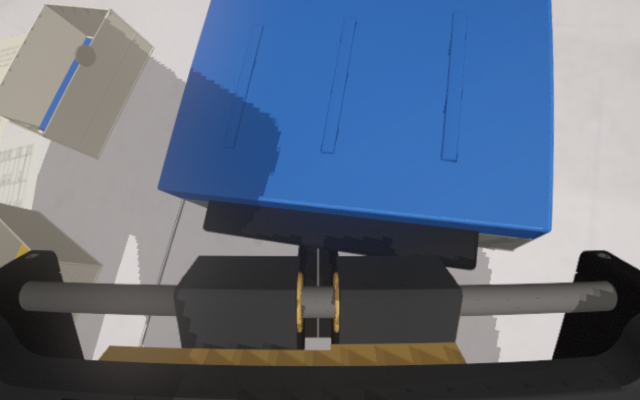

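Request:
carry_out:
  series:
    - [9,-3,-9.5,0,0,0,-1]
    - [18,-7,-19.5,0,0,0,-1]
    - [28,-10,-29,0,0,0,-1]
    - [39,-13,-37,0,0,0,-1]
    - [51,-15.5,-44,0,0,0,-1]
    - [63.5,-17.5,-50,0,0,0,-1]
    - [77,-19,-54.5,0,0,0,-1]
    - [90.5,-20,-58,0,0,0,-1]

```text
time: 5.78
position: [0.5423, 0.0846, 0.1301]
tool_rot: [0.95, 0.079, 0.246, -0.175]
ft_force: [-0.0, 0.0, -1.0]
grip_width: 0.0003
```

```bash
python3 - <<'E'
from lift2 import *
Q=orient(40,55)
st(); snap('wrist','pics/w4.png')
for r in rows([(tcp2(np.radians(t),Q),Q) for t in range(55,105,7)],-1): print(r)
E
```

```text
5.78 q [-0.345  0.542  2.093  1.289  0.545 -0.094] p [0.5423 0.0846 0.1301] yaw/x [0.866 0.065 0.495] z [ 0.44   0.371 -0.818] F [-0.05  0.04 -1.05] w 0.0003
[14.2, -0.4, -0.5, -0.0, -0.3, 0.4, -1]
[30.6, -0.4, -0.7, -0.0, -0.3, 0.4, -1]
[46.8, 0.3, 0.9, -0.0, -0.3, 0.4, -1]
[62.8, 1.7, 4.5, -0.0, -0.3, 0.4, -1]
[78.1, 3.7, 9.8, -0.0, -0.3, 0.4, -1]
[92.6, 6.3, 16.8, -0.0, -0.3, 0.4, -1]
[106.2, 9.4, 25.5, -0.0, -0.3, 0.4, -1]
[118.5, 13.1, 35.6, -0.0, -0.3, 0.4, -1]
```

View pics/w4.png

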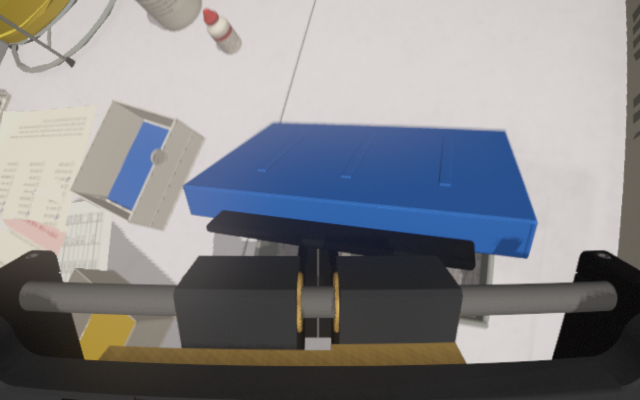

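The lid rides on the fingers (lip at row ~240, case interior visible under it). Continuing the arc.

Request:
carry_out:
  series:
    - [14,0,0,0,0,0,-1]
    - [30.5,0,0,0,0,0,-1]
    - [47,0,1,0,0,0,-1]
    - [63,1.5,4.5,0,0,0,-1]
    - [78,3.5,10,0,0,0,-1]
    - [92.5,6,17,0,0,0,-1]
    - [106,9.5,25.5,0,0,0,-1]
    - [118,13,35,0,0,0,-1]

```text
time: 6.82
position: [0.6648, 0.0927, 0.1581]
tool_rot: [0.95, 0.079, 0.248, -0.174]
ft_force: [-0.4, 0.8, -0.9]
grip_width: 0.0003
```

```bash
python3 - <<'E'
from lift2 import *
st(); snap('wrist','pics/w5.png'); snap('top','pics/top5.png')
Q=orient(40,55)
o=robot.get_obs(); p=np.array(o['position'])
print(line(p+[-.05,0,.05],Q,2,-1))
E
```

```text
6.83 q [-0.249  0.581  1.778  0.948  0.614  0.403] p [0.6648 0.0927 0.1581] yaw/x [0.865 0.064 0.498] z [ 0.443  0.37  -0.816] F [-0.4   0.8  -0.91] w 0.0003
[[-9.1, -13.2, -31.5, -0.0, -0.2, 0.2, -1], [-18.2, -26.4, -63.0, -0.0, -0.3, 0.4, -1]]
```

View pics/w5.png

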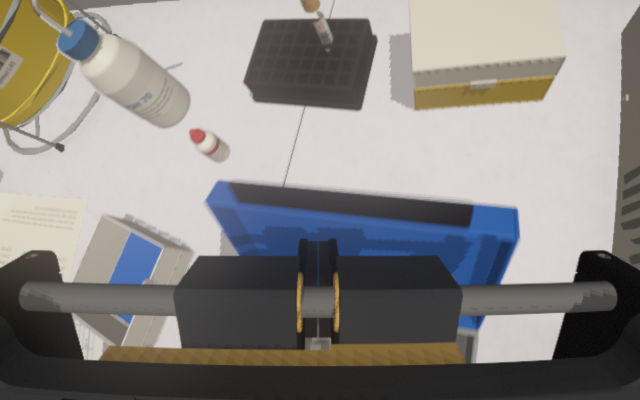

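View pics/top5.png

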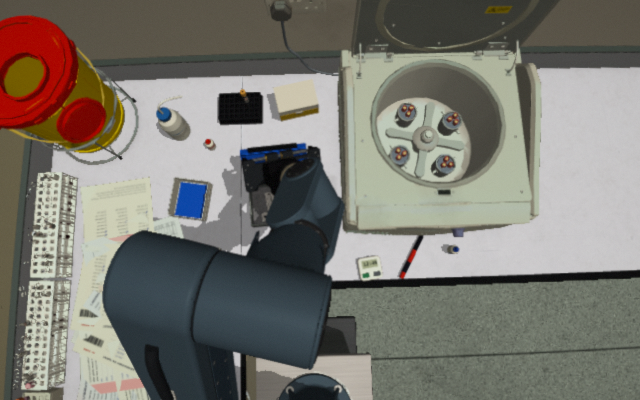

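Request:
carry_out:
  series:
    - [-9,-13,-31.5,0,0,0,-1]
    - [-18,-26.5,-63,0,0,0,-1]
    - [-18,-26.5,-63,0,0,0,-1]

```text
time: 7.3
position: [0.6146, 0.0929, 0.2094]
tool_rot: [0.949, 0.08, 0.249, -0.174]
ft_force: [-0.3, -0.2, 1.0]
grip_width: 0.0005
```

```bash
python3 - <<'E'
from lift2 import *
st()
for r in line([.48,.08,.27],tool(4),7,-.3): print(r)
E
```

```text
7.3 q [-0.276  0.442  1.863  0.89   0.66   0.453] p [0.6146 0.0929 0.2094] yaw/x [0.863 0.065 0.5  ] z [ 0.445  0.37  -0.816] F [-0.26 -0.15  0.97] w 0.0005
[-12.4, -5.4, -16.3, -2.7, -4.2, 0.8, -0.3]
[-24.8, -10.8, -32.6, -5.5, -8.5, 1.5, -0.3]
[-37.2, -16.1, -48.9, -8.2, -12.7, 2.3, -0.3]
[-49.6, -21.5, -65.2, -11.0, -17.0, 3.1, -0.3]
[-61.9, -26.9, -81.5, -13.7, -21.2, 3.9, -0.3]
[-74.3, -32.3, -97.8, -16.5, -25.4, 4.6, -0.3]
[-86.7, -37.6, -114.1, -19.2, -29.7, 5.4, -0.3]
```

Request:
carry_out:
  series:
    - [-12.5,-5.5,-16,-2.7,-4.2,0.8,-0.2]
    - [-25,-11,-32.5,-5.5,-8.5,1.5,-0.2]
    - [-37,-16,-49,-8.2,-12.7,2.3,-0.2]
    - [-49.5,-21.5,-65,-11,-17,3.1,-0.2]
    - [-62,-27,-81.5,-13.7,-21.2,3.9,-0.2]
    - [-74,-32,-98,-16.5,-25.4,4.6,-0.2]
    - [-86.5,-37.5,-114,-19.2,-29.7,5.4,-0.2]
    - [-86.5,-37.5,-114,-19.2,-29.7,5.4,-0.2]

```text
time: 8.3
position: [0.4809, 0.0808, 0.2697]
tool_rot: [0.999, 0.036, 0.0, -0.0]
ft_force: [1.1, 0.6, 0.9]
grip_width: 0.0352
```

```bash
python3 - <<'E'
from lift2 import *
st(); c=snap('wrist','pics/w6.png'); print(c['position'],rot(c['attitude'])); snap('top','pics/top6.png'); crop("pics/top6.png","pics/t6c.png",200,130,350,280,4)
E
```

```text
8.3 q [-6.400e-02  2.810e-01  1.709e+00  1.000e-03  1.150e+00  1.434e+00] p [0.4809 0.0808 0.2697] yaw/x [0.997 0.072 0.001] z [ 0.001  0.001 -1.   ] F [1.12 0.59 0.87] w 0.0352
[0.55964868 0.08653683 0.43281132] [[ 7.27477334e-02 -9.54838836e-01 -2.88080830e-01]
 [-9.97350045e-01 -6.98814327e-02 -2.02354644e-02]
 [-8.09893910e-04  2.88789513e-01 -9.57392271e-01]]
```

View pics/w6.png

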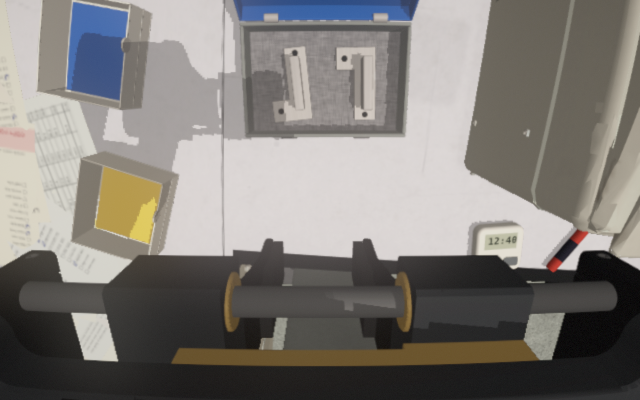

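View pics/t6c.png

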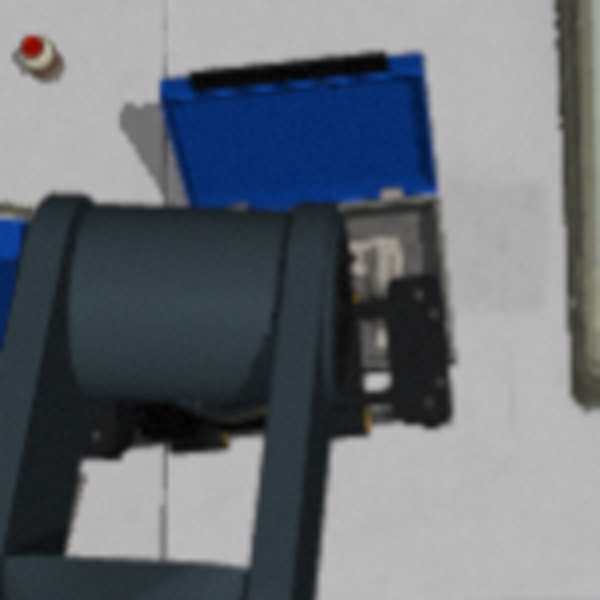

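```bash
python3 - <<'E'
from lift2 import *
crop("pics/w6.png","pics/w6c.png",225,10,425,150,4)
crop("pics/w6.png","pics/w6t.png",30,0,190,270,3)
E
```

```text
(no output)
```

View pics/w6c.png

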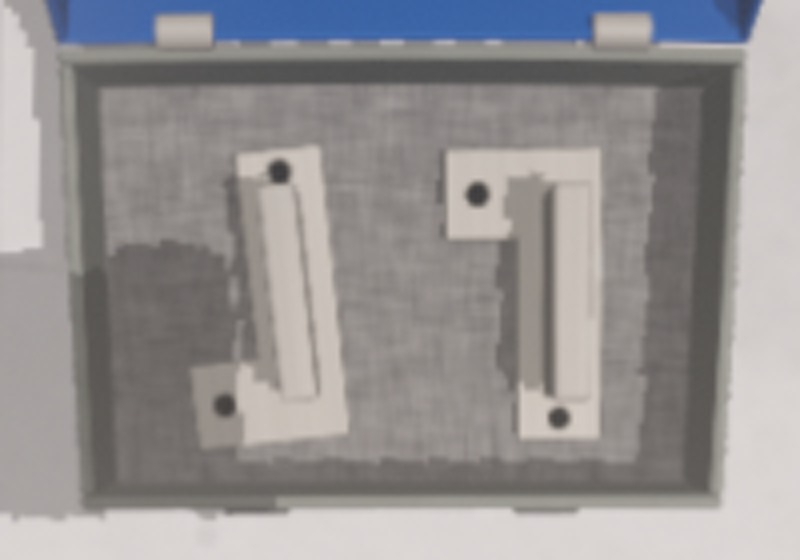

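View pics/w6t.png

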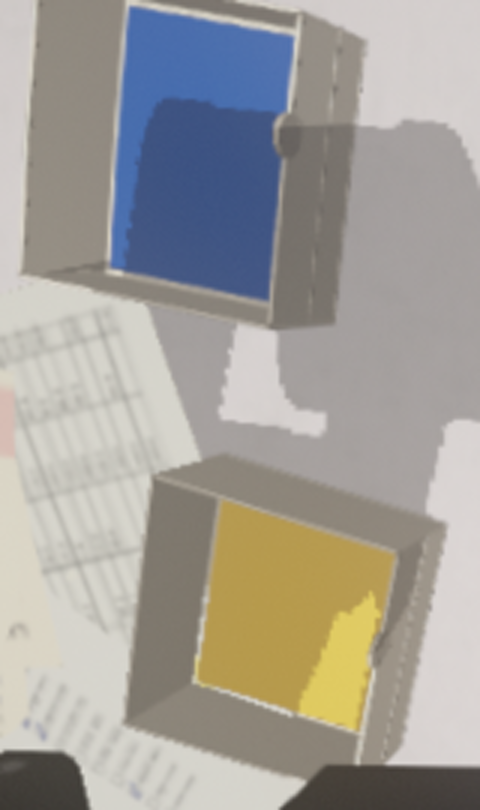

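```bash
python3 - <<'E'
from lift2 import *
np.set_printoptions(precision=4,suppress=True)
c=load("pics/w6.png")
for n,p in(('A',[(260,185),(297,183),(317,396),(282,398)]),('B',[(553,183),(591,183),(589,397),(551,397)])):
    P=cz(c,p,225,10,4,.043); d=(P[0]+P[1]-P[2]-P[3])/2; print(n,P.mean(0),np.linalg.norm(d),np.degrees(np.arctan2(d[1],d[0])))
P=cz(c,[(62,53),(743,53),(718,500),(83,500)],225,10,4,.046); print('case',P,P.mean(0))
Y=cz(c,[(155,475),(395,552),(355,771),(125,722)],30,0,3,.05); print('Y',Y,Y.mean(0),[np.linalg.norm(Y[i]-Y[(i+1)%4]) for i in range(4)])
B=cz(c,[(302,12),(272,327),(22,275)],30,0,3,.05); print('B',B,[np.linalg.norm(B[i]-B[(i+1)%3]) for i in range(3)],B[[0,2]].mean(0))
# image of tray projections from top cam
E
```

```text
A [0.571  0.1097 0.043 ] 0.0547676556593712 9.223385879890692
B [0.5767 0.0351 0.043 ] 0.054865158321965264 5.510594260101914
case [[ 0.6261  0.1709  0.046 ]
 [ 0.639  -0.0023  0.046 ]
 [ 0.5253 -0.0107  0.046 ]
 [ 0.5126  0.1626  0.046 ]] [0.5758 0.0801 0.046 ]
Y [[0.4753 0.3511 0.05  ]
 [0.4514 0.2575 0.05  ]
 [0.3578 0.28   0.05  ]
 [0.3711 0.3777 0.05  ]] [0.4139 0.3166 0.05  ] [np.float64(0.0966308172418009), np.float64(0.09630424079983005), np.float64(0.09856616640163103), np.float64(0.10753194877905559)]
B [[0.6395 0.284  0.05  ]
 [0.5328 0.2999 0.05  ]
 [0.5477 0.3976 0.05  ]] [np.float64(0.10784392424262802), np.float64(0.09884964217915157), np.float64(0.146018293396216)] [0.5936 0.3408 0.05  ]
```

```bash
python3 - <<'E'
from lift2 import *
for r in line([.577,.035,.10],tool(5.5),6,-.36): print(r)
E
```

```text
[15.5, 8.7, 28.2, -0.0, -0.0, -0.2, -0.36]
[31.0, 17.3, 56.4, -0.0, -0.0, -0.5, -0.36]
[46.5, 26.0, 84.6, -0.0, -0.0, -0.7, -0.36]
[62.0, 34.7, 112.8, -0.0, -0.0, -1.0, -0.36]
[77.4, 43.4, 141.0, -0.1, -0.0, -1.2, -0.36]
[92.9, 52.0, 169.1, -0.1, -0.0, -1.4, -0.36]
```

Request:
carry_out:
  series:
    - [15.5,8.5,28,0,0,-0.2,-0.36]
    - [31,17,56,0,0,-0.5,-0.36]
    - [46.5,26,84.5,0,0,-0.7,-0.36]
    - [62,34.5,113,0,0,-1,-0.36]
    - [77.5,43.5,141,0,0,-1.2,-0.36]
    - [93,52,169,0,0,-1.4,-0.36]
    - [93,52,169,0,0,-1.4,-0.36]

```text
time: 9.28
position: [0.5763, 0.0342, 0.0974]
tool_rot: [0.999, 0.047, -0.002, -0.001]
ft_force: [-1.1, -0.8, 0.1]
grip_width: 0.0276
```

```bash
python3 - <<'E'
from lift2 import *
st(); c=snap('wrist','pics/w7.png'); print(proj(c,[.577,.035,.043]))
for r in line([.577,.035,.018],tool(5.5),4,-.36): print(r)
E
```

```text
9.28 q [-0.135  0.636  1.657  0.002  0.853  1.341] p [0.5763 0.0342 0.0974] yaw/x [ 0.996  0.093 -0.004] z [-0.004  0.002 -1.   ] F [-1.09 -0.75  0.06] w 0.0276
[316.96195365 218.598997  ]
[0.3, -0.0, 20.2, -0.0, 0.0, -0.0, -0.36]
[0.5, -0.1, 40.4, -0.1, 0.1, -0.1, -0.36]
[0.8, -0.1, 60.6, -0.1, 0.1, -0.1, -0.36]
[1.0, -0.1, 80.8, -0.1, 0.2, -0.1, -0.36]
```

View pics/w7.png

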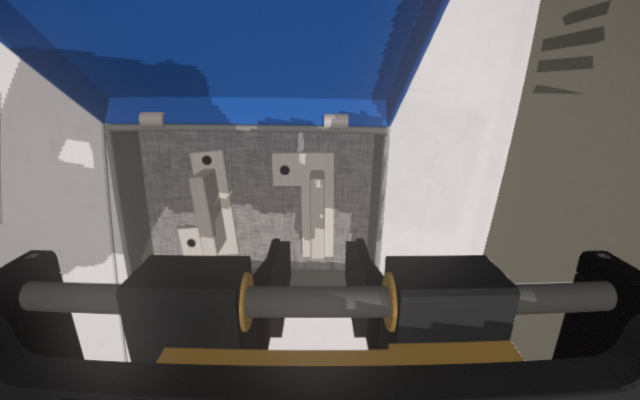

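Rib appears at column ~317 between rows 170–260, matching my predicted (317,219); fingers straddle it. Descending.

Request:
carry_out:
  series:
    - [0,0,20,0,0,0,-0.36]
    - [0.5,0,40,0,0,0,-0.36]
    - [0.8,0,60,0,0,0,-0.36]
    - [1,0,78,0,0,0,-0.36]
    - [1,0,78,0,0,0,-0.36]
  force: 30

```text
time: 9.95
position: [0.576, 0.0351, 0.0202]
tool_rot: [0.999, 0.047, -0.002, -0.001]
ft_force: [0.1, 0.7, 0.0]
grip_width: 0.0279
```

```bash
python3 - <<'E'
from lift2 import *
st(); c=snap('wrist','pics/w8.png')
E
```

```text
9.95 q [-0.134  0.761  1.688  0.003  0.698  1.341] p [0.576  0.0351 0.0202] yaw/x [ 0.996  0.094 -0.005] z [-0.005  0.003 -1.   ] F [0.09 0.74 0.02] w 0.0279
```

View pics/w8.png

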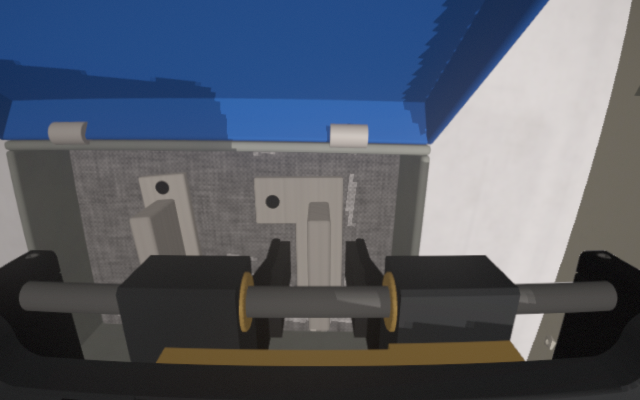

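Request:
carry_out:
  series:
    - [0,0,1.5,0,0,0,-0.36]
    - [0,0,1.5,0,0,0,-1]
    - [0,0,1.5,0,0,0,-1]
    - [0,0,1.5,0,0,0,-1]
    - [0,0,1.5,0,0,0,-1]
  force: 30

```text
time: 10.62
position: [0.5769, 0.035, 0.0197]
tool_rot: [0.999, 0.047, -0.001, -0.001]
ft_force: [-0.9, 0.0, 2.6]
grip_width: 0.01
```

```bash
python3 - <<'E'
from lift2 import *
st()
o=robot.get_obs(); p=np.array(o['position'])
for r in line(p+[0,0,.11],tool(5.5),4,-1): print(r)
E
```

```text
10.62 q [-0.134  0.762  1.687  0.003  0.695  1.341] p [0.5769 0.035  0.0197] yaw/x [ 0.996  0.094 -0.003] z [-0.003  0.002 -1.   ] F [-0.85  0.01  2.65] w 0.01
[-0.1, -0.1, -27.5, -0.0, 0.0, -0.0, -1]
[-0.1, -0.1, -55.0, -0.1, 0.1, -0.0, -1]
[-0.2, -0.2, -82.5, -0.1, 0.1, -0.1, -1]
[-0.3, -0.3, -110.0, -0.1, 0.2, -0.1, -1]
```

Request:
carry_out:
  series:
    - [0,0,-15,0,0,0,-1]
    - [0,0,-40,0,0,0,-1]
    - [0,0,-75,0,0,0,-1]
    - [0,0,-110,0,0,0,-1]
    - [0,0,-110,0,0,0,-1]

```text
time: 11.25
position: [0.5795, 0.0346, 0.1331]
tool_rot: [0.999, 0.047, 0.002, -0.001]
ft_force: [0.1, 0.6, -1.4]
grip_width: 0.0096
```

```bash
python3 - <<'E'
from lift2 import *
st()
for r in line([.592,.331,.13],tool(-8.5),8,-1): print(r)
E
```

```text
11.25 q [-0.134  0.583  1.632  0.002  0.922  1.341] p [0.5795 0.0346 0.1331] yaw/x [0.996 0.094 0.005] z [ 0.004  0.001 -1.   ] F [ 0.08  0.65 -1.36] w 0.0096
[5.0, -36.7, 0.4, -0.0, -0.0, 1.7, -1]
[10.1, -73.5, 0.9, -0.0, -0.1, 3.5, -1]
[15.1, -110.2, 1.3, -0.0, -0.1, 5.2, -1]
[20.2, -147.0, 1.7, -0.0, -0.1, 7.0, -1]
[25.2, -183.7, 2.2, -0.1, -0.2, 8.7, -1]
[30.3, -220.5, 2.6, -0.1, -0.2, 10.4, -1]
[35.3, -257.2, 3.1, -0.1, -0.2, 12.2, -1]
[40.4, -293.9, 3.5, -0.1, -0.3, 13.9, -1]
```

Request:
carry_out:
  series:
    - [3,-20,0,0,0,1,-1]
    - [8,-60,0,0,0,3,-1]
    - [14,-104,0,0,0,5,-1]
    - [20,-148,0,0,0,7,-1]
    - [26,-192,0,0,0,9,-1]
    - [32,-236,0,0,0,11,-1]
    - [38,-274,0,0,0,13,-1]
    - [40.5,-294,0,0,0,14,-1]

```text
time: 12.25
position: [0.5907, 0.3329, 0.1316]
tool_rot: [0.997, -0.074, 0.001, -0.0]
ft_force: [0.1, -0.5, -1.3]
grip_width: 0.0096
```

```bash
python3 - <<'E'
from lift2 import *
st(); c=snap('wrist','pics/w9.png'); snap('top','pics/top9.png'); crop("pics/top9.png","pics/t9c.png",150,130,350,280,4)
snap('side','pics/s9.png')
E
```

```text
12.25 q [0.349 0.699 1.369 0.    1.072 2.068] p [0.5907 0.3329 0.1316] yaw/x [ 0.989 -0.148  0.002] z [ 0.002  0.001 -1.   ] F [ 0.1  -0.53 -1.29] w 0.0096
```

View pics/w9.png

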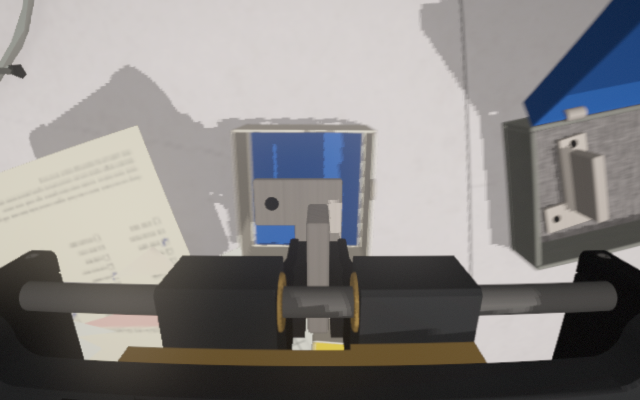

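View pics/t9c.png

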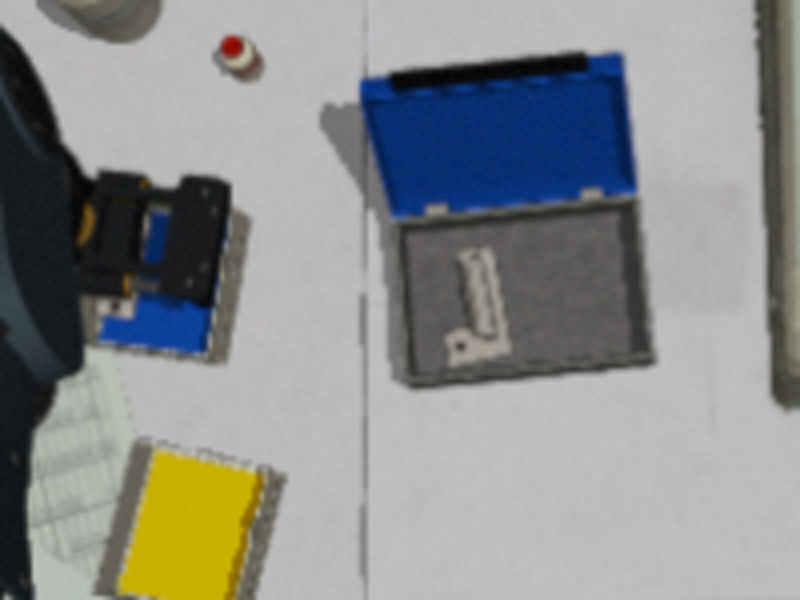

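```bash
python3 - <<'E'
from lift2 import *
np.set_printoptions(precision=4,suppress=True)
crop("pics/w9.png","pics/w9c.png",220,110,390,260,4)
E
```

```text
(no output)
```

View pics/w9c.png

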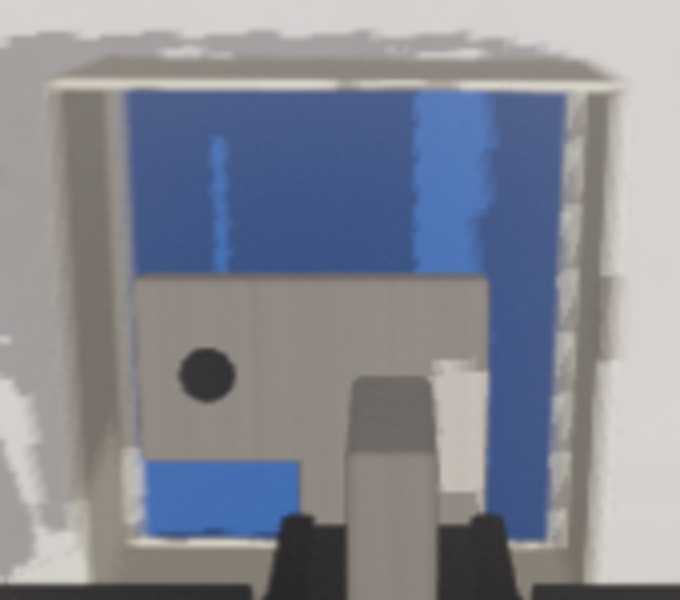

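```bash
python3 - <<'E'
from lift2 import *
np.set_printoptions(precision=4,suppress=True)
c=load("pics/w9.png")
P=cz(c,[(48,82),(625,86)],220,110,4,.05); print(P); d=P[0]-P[1]; yaw=np.degrees(np.arctan2(-d[0],d[1])); print(yaw,np.linalg.norm(d))
K=cz(c,[(125,92),(568,92),(548,540),(145,537)],220,110,4,.004); print(K,K.mean(0)); 
y=np.radians(yaw); print('centre from rim',P.mean(0)-.055*np.array([np.cos(y),np.sin(y),0]))
E
```

```text
[[0.6549 0.3836 0.05  ]
 [0.6394 0.2852 0.05  ]]
-8.95557180013241 0.09959208251815965
[[0.6478 0.38   0.004 ]
 [0.6343 0.2901 0.004 ]
 [0.5361 0.3058 0.004 ]
 [0.5501 0.3954 0.004 ]] [0.5921 0.3428 0.004 ]
centre from rim [0.5928 0.3429 0.05  ]
```

Request:
carry_out:
  series:
    - [0,0,30,0,0,-0.4,-1]
    - [0,0,65,0,0,-0.4,-1]
    - [0,0,95,0,0,-0.4,-1]
    - [0,0,110,0,0,-0.4,-1]
    - [0,0,115,0,0,-0.4,-1]
    - [0,0,116,0,0,-0.4,-1]

```text
time: 13.15
position: [0.5916, 0.3312, 0.0164]
tool_rot: [0.998, -0.07, 0.001, -0.0]
ft_force: [0.5, -0.6, -0.8]
grip_width: 0.0099
```

```bash
python3 - <<'E'
from lift2 import *
st(); st(); c=snap('wrist','pics/w10.png'); st()
E
```

```text
13.15 q [ 3.460e-01  8.510e-01  1.420e+00 -1.000e-03  8.670e-01  2.059e+00] p [0.5916 0.3312 0.0164] yaw/x [ 0.99  -0.141  0.003] z [ 0.003  0.    -1.   ] F [ 0.54 -0.55 -0.83] w 0.0099
13.15 q [ 3.460e-01  8.510e-01  1.420e+00 -1.000e-03  8.670e-01  2.059e+00] p [0.5916 0.3312 0.0164] yaw/x [ 0.99  -0.141  0.003] z [ 0.003  0.    -1.   ] F [ 0.54 -0.55 -0.83] w 0.0099
13.2 q [ 3.460e-01  8.510e-01  1.420e+00 -1.000e-03  8.670e-01  2.059e+00] p [0.5918 0.3315 0.0167] yaw/x [ 0.99  -0.14   0.003] z [ 0.003  0.001 -1.   ] F [ 0.17 -0.16 -1.23] w 0.0094
```

View pics/w10.png

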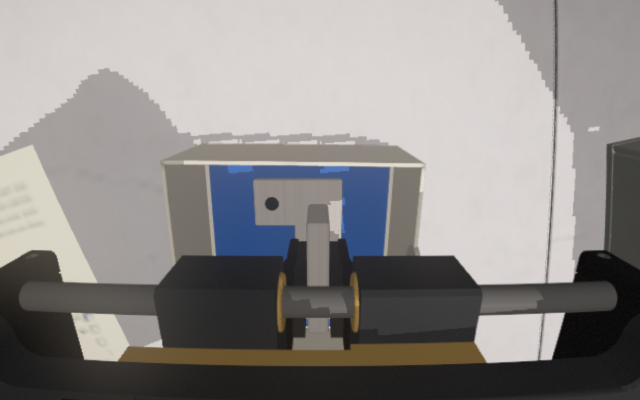

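Request:
carry_out:
  series:
    - [0,0,1,0,0,0,-1]
    - [0,0,2,0,0,0,-1]
    - [0,0,2.5,0,0,0,-1]

```text
time: 13.58
position: [0.5919, 0.3316, 0.0146]
tool_rot: [0.998, -0.07, 0.002, -0.001]
ft_force: [-0.1, -1.2, -1.5]
grip_width: 0.0101
```

```bash
python3 - <<'E'
from lift2 import *
st()
E
```

```text
13.57 q [ 3.470e-01  8.540e-01  1.420e+00 -1.000e-03  8.630e-01  2.059e+00] p [0.5919 0.3316 0.0146] yaw/x [ 0.99  -0.14   0.004] z [ 0.004  0.001 -1.   ] F [-0.13 -1.22 -1.51] w 0.0101
```

Request:
carry_out:
  series:
    - [0,0,0.7,0,0,0,-1]
    - [0,0,1.4,0,0,0,-1]
    - [0,0,2,0,0,0,-1]

```text
time: 13.95
position: [0.5921, 0.3316, 0.0137]
tool_rot: [0.998, -0.07, 0.002, -0.001]
ft_force: [-1.4, -0.7, 7.8]
grip_width: 0.0094
```

```bash
python3 - <<'E'
from lift2 import *
st()
E
```

```text
13.95 q [ 3.470e-01  8.550e-01  1.420e+00 -1.000e-03  8.620e-01  2.059e+00] p [0.5921 0.3316 0.0137] yaw/x [ 0.99  -0.14   0.004] z [ 0.004  0.001 -1.   ] F [-1.38 -0.74  7.81] w 0.0094
```

Request:
carry_out:
  series:
    - [0,0,-0.4,0,0,0,-0.4]
    - [0,0,-0.4,0,0,0,-0.4]
    - [0,0,-0.4,0,0,0,-0.4]
    - [0,0,-10,0,0,0,-0.4]
    - [0,0,-40,0,0,0,-0.4]
    - [0,0,-80,0,0,0,-0.4]
    - [0,0,-120,0,0,0,-0.4]
    - [0,0,-120,0,0,0,-0.4]

```text
time: 14.95
position: [0.5945, 0.3327, 0.1387]
tool_rot: [0.998, -0.07, 0.006, -0.002]
ft_force: [-0.3, -0.3, -0.0]
grip_width: 0.026
```

```bash
python3 - <<'E'
from lift2 import *
st(); snap('wrist','pics/w11.png')
for r in line([.571,.110,.11],tool(9.2),8,-.36): print(r)
E
```

```text
14.95 q [ 3.470e-01  6.900e-01  1.365e+00 -1.000e-03  1.073e+00  2.059e+00] p [0.5945 0.3327 0.1387] yaw/x [ 0.99  -0.14   0.012] z [ 0.013  0.004 -1.   ] F [-0.29 -0.3  -0.03] w 0.026
[1.2, 27.9, 3.2, -0.0, -0.1, -2.2, -0.36]
[2.3, 55.8, 6.4, -0.0, -0.1, -4.3, -0.36]
[3.5, 83.6, 9.6, -0.0, -0.2, -6.5, -0.36]
[4.7, 111.5, 12.8, -0.1, -0.2, -8.6, -0.36]
[5.8, 139.4, 16.0, -0.1, -0.3, -10.8, -0.36]
[7.0, 167.3, 19.2, -0.1, -0.4, -12.9, -0.36]
[8.2, 195.1, 22.4, -0.1, -0.4, -15.1, -0.36]
[9.4, 223.0, 25.5, -0.1, -0.5, -17.3, -0.36]
```

View pics/w11.png

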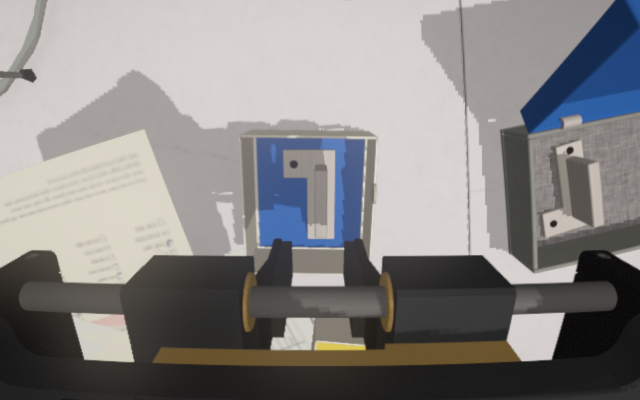

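The left bracket lies flat, rib up, on the blue card ((283–336, 150–240)). Next the other bracket.

Request:
carry_out:
  series:
    - [1,28,3,0,0,-2.2,-0.36]
    - [2.5,56,6.5,0,0,-4.3,-0.36]
    - [3.5,84,9.5,0,0,-6.5,-0.36]
    - [4.5,111.5,13,0,0,-8.6,-0.36]
    - [6,139.5,16,0,-0.3,-10.8,-0.36]
    - [7,167,19,0,-0.4,-13,-0.36]
    - [8,195,22.5,0,-0.4,-15,-0.36]
    - [9.5,223,25.5,0,-0.5,-17.3,-0.36]

```text
time: 16.0
position: [0.5696, 0.1091, 0.1085]
tool_rot: [0.997, 0.081, -0.002, -0.001]
ft_force: [0.2, 0.3, -0.7]
grip_width: 0.0275
```

```bash
python3 - <<'E'
from lift2 import *
st(); c=snap('wrist','pics/w12.png'); 
for x in(-.028,0,.028):
  for y in (-.005,.005):
    a=np.radians(9.2); print(proj(c,[.571+x*np.cos(a)-y*np.sin(a),.1097+x*np.sin(a)+y*np.cos(a),.043]).round(1),end=' ')
crop("pics/w12.png","pics/w12c.png",220,110,420,260,4)
print()
for r in line([.571,.110,.0195],tool(9.2),5,-.36): print(r)
E
```

```text
16.0 q [-0.005  0.621  1.644  0.003  0.88   1.402] p [0.5696 0.1091 0.1085] yaw/x [ 0.987  0.162 -0.003] z [-0.004  0.002 -1.   ] F [ 0.25  0.25 -0.68] w 0.0275
[324.5 249.5] [310.5 249.4] [324.9 212.2] [310.3 212.1] [325.3 172.2] [310.2 172.1] 
[0.6, -0.7, 17.7, -0.0, 0.1, 0.0, -0.36]
[1.1, -1.5, 35.4, -0.0, 0.1, 0.0, -0.36]
[1.7, -2.2, 53.2, -0.0, 0.2, 0.0, -0.36]
[2.3, -2.9, 70.9, -0.0, 0.2, 0.1, -0.36]
[2.9, -3.6, 88.6, -0.1, 0.3, 0.1, -0.36]
```

View pics/w12c.png

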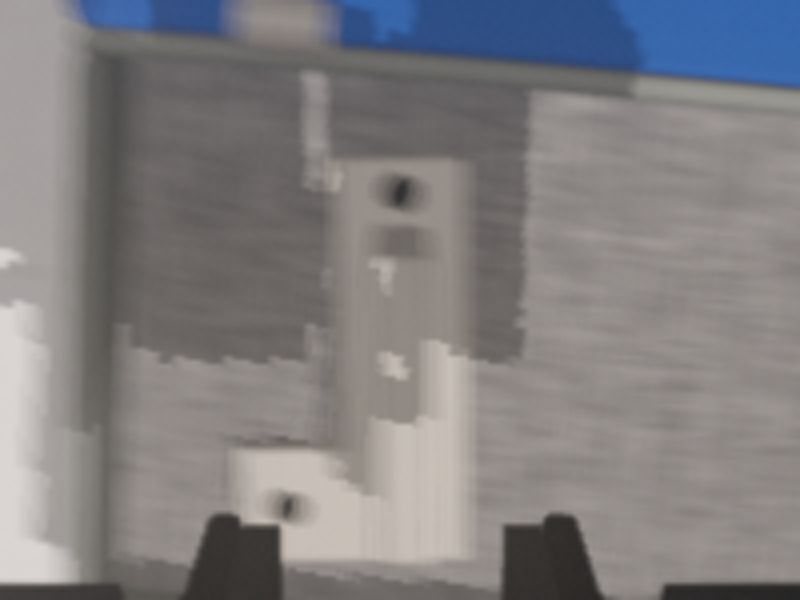

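Request:
carry_out:
  series:
    - [0.5,-0.5,18,0,0,0,-0.36]
    - [1,-0.5,40,0,0.1,0,-0.36]
    - [1.5,-1,65,0,0.2,0,-0.36]
    - [2.5,-1,82,0,0.3,0,-0.36]
    - [2.5,-1,88.5,0,0.3,0,-0.36]
    - [2.5,-1,88.5,0,0.3,0,-0.36]

```text
time: 16.8
position: [0.5708, 0.1074, 0.0192]
tool_rot: [0.997, 0.081, -0.0, -0.001]
ft_force: [-0.3, -1.0, -0.2]
grip_width: 0.0277
```

```bash
python3 - <<'E'
from lift2 import *
st(); c=snap('wrist','pics/w13.png')
E
```

```text
16.8 q [-0.007  0.765  1.682  0.002  0.696  1.401] p [0.5708 0.1074 0.0192] yaw/x [ 0.987  0.161 -0.001] z [-0.001  0.001 -1.   ] F [-0.32 -0.98 -0.19] w 0.0277
```

View pics/w13.png

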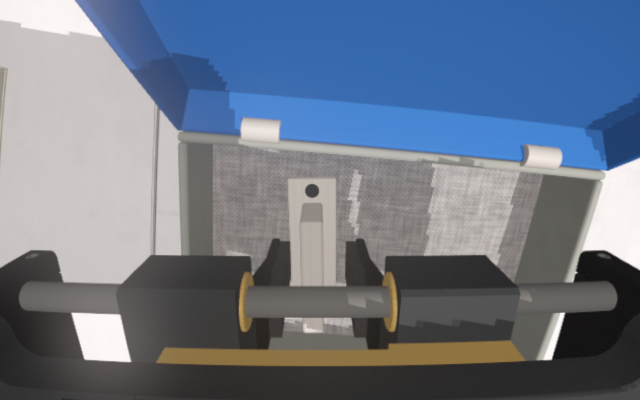

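Request:
carry_out:
  series:
    - [0,-2.3,0,0,0,0,-0.36]
    - [0,-2.3,0,0,0,0,-0.36]
    - [0,-2.3,0,0,0,0,-1]
    - [0,-2.3,0,0,0,0,-1]
    - [0,-2.3,0,0,0,0,-1]
    - [0,-2.3,0,0,0,0,-1]
  force: 30

```text
time: 17.6
position: [0.571, 0.1096, 0.0199]
tool_rot: [0.997, 0.081, 0.0, -0.001]
ft_force: [-0.6, 0.0, 1.4]
grip_width: 0.0099
```

Request:
carry_out:
  series:
    - [0,0,-15,0,0,0,-1]
    - [0,0,-40,0,0,0,-1]
    - [0,0,-75,0,0,0,-1]
    - [0,0,-110,0,0,0,-1]
    - [0,0,-110,0,0,0,-1]

```text
time: 18.23
position: [0.5733, 0.1096, 0.1335]
tool_rot: [0.997, 0.081, 0.004, -0.0]
ft_force: [-0.0, 1.1, -1.5]
grip_width: 0.0098
```

```bash
python3 - <<'E'
from lift2 import *
st()
for r in line([.408,.307,.13],tool(-14),8,-1): print(r)
E
```

```text
18.23 q [-3.000e-03  5.850e-01  1.626e+00  1.000e-03  9.230e-01  1.405e+00] p [0.5733 0.1096 0.1335] yaw/x [0.987 0.161 0.008] z [ 0.008  0.001 -1.   ] F [-0.04  1.15 -1.54] w 0.0098
[-16.4, -27.7, 0.3, -0.0, -0.1, 2.9, -1]
[-32.8, -55.4, 0.6, -0.0, -0.1, 5.8, -1]
[-49.2, -83.0, 0.9, -0.0, -0.2, 8.7, -1]
[-65.6, -110.7, 1.2, -0.0, -0.2, 11.6, -1]
[-82.1, -138.4, 1.5, -0.1, -0.3, 14.6, -1]
[-98.5, -166.1, 1.8, -0.1, -0.3, 17.5, -1]
[-114.9, -193.8, 2.1, -0.1, -0.4, 20.4, -1]
[-131.3, -221.5, 2.4, -0.1, -0.5, 23.3, -1]
```

Request:
carry_out:
  series:
    - [-8,-14,0,0,0,1.5,-1]
    - [-26,-44,0.5,0,0,5,-1]
    - [-45,-76,1,0,0,8,-1]
    - [-65,-110,1,0,-0.2,11.6,-1]
    - [-85,-143,1.5,0,-0.3,15,-1]
    - [-105,-177,2,0,-0.3,18.6,-1]
    - [-122,-206,2,0,-0.4,21.5,-1]
    - [-131.5,-221.5,2.5,0,-0.5,23.3,-1]

```text
time: 19.23
position: [0.4055, 0.3077, 0.1292]
tool_rot: [0.993, -0.122, -0.002, -0.0]
ft_force: [0.4, 0.5, -1.1]
grip_width: 0.0092
```

Request:
carry_out:
  series:
    - [0,0,0,0,0,0,-1]

```text
time: 19.35
position: [0.4038, 0.308, 0.1285]
tool_rot: [0.993, -0.12, -0.003, 0.001]
ft_force: [-0.4, -0.6, -0.6]
grip_width: 0.01
```

```bash
python3 - <<'E'
from lift2 import *
st(); c=snap('wrist','pics/w14.png'); crop("pics/w14.png","pics/w14c.png",220,110,390,260,4)
E
```

```text
19.35 q [4.300e-01 5.160e-01 1.810e+00 2.000e-03 8.200e-01 2.241e+00] p [0.4038 0.308  0.1285] yaw/x [ 0.971 -0.239 -0.005] z [-0.005 -0.001 -1.   ] F [-0.36 -0.56 -0.6 ] w 0.01
```

View pics/w14c.png

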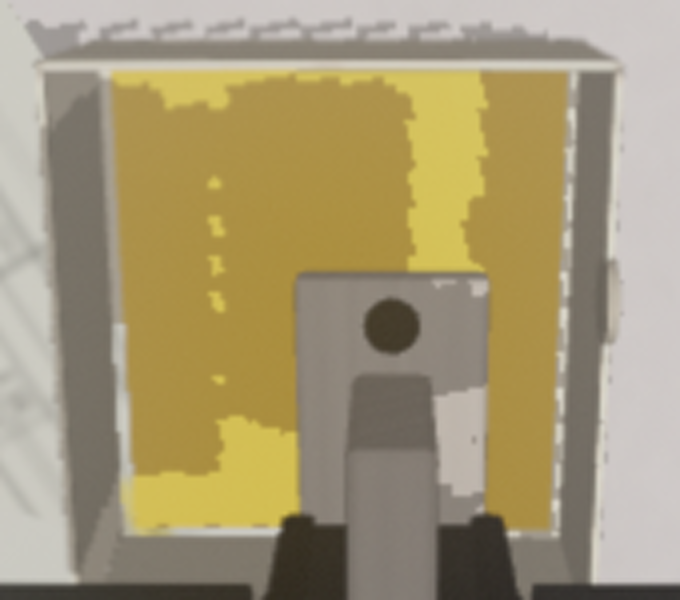

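```bash
python3 - <<'E'
from lift2 import *
np.set_printoptions(precision=4,suppress=True)
c=load("pics/w14.png")
P=cz(c,[(40,66),(622,66)],220,110,4,.05); d=P[0]-P[1]; yaw=np.degrees(np.arctan2(-d[0],d[1])); print(P,yaw,np.linalg.norm(d))
K=cz(c,[(110,72),(568,72),(552,528),(135,528)],220,110,4,.004); print(K,K.mean(0)); 
y=np.radians(yaw); C=P.mean(0)-.055*np.array([np.cos(y),np.sin(y),0]); print('centre',C)
t=(C+K.mean(0))/2-.01*np.array([-np.sin(y),np.cos(y),0]); t[2]=.0165; print(t)
print(line(t,tool(yaw),1,-1))
E
```

```text
[[0.4749 0.3519 0.05  ]
 [0.4512 0.2561 0.05  ]] -13.901381807453081 0.09870492073157412
[[0.4689 0.3504 0.004 ]
 [0.4467 0.2606 0.004 ]
 [0.3499 0.2844 0.004 ]
 [0.372  0.3744 0.004 ]] [0.4094 0.3175 0.004 ]
centre [0.4096 0.3172 0.05  ]
[0.4071 0.3076 0.0165]
[[3.2, -0.9, 112.0, 0.1, 0.3, 0.0, -1]]
```

Request:
carry_out:
  series:
    - [1,0,20,0,0.1,0,-1]
    - [2,-0.5,55,0,0.2,0,-1]
    - [3,-0.5,88,0,0.3,0,-1]
    - [3,-0.5,106,0,0.3,0,-1]
    - [3,-0.5,111,0,0.3,0,-1]
    - [3,-0.5,112,0,0.3,0,-1]

```text
time: 20.15
position: [0.4074, 0.3069, 0.0165]
tool_rot: [0.993, -0.121, 0.0, 0.001]
ft_force: [-0.3, 1.0, -0.4]
grip_width: 0.0098
```

Request:
carry_out:
  series:
    - [0,0,0.7,0,0,0,-1]
    - [0,0,1.4,0,0,0,-1]
    - [0,0,1.8,0,0,0,-1]

```text
time: 20.52
position: [0.4077, 0.3071, 0.0152]
tool_rot: [0.993, -0.121, 0.001, 0.001]
ft_force: [-0.6, -0.5, -1.2]
grip_width: 0.0098
```

```bash
python3 - <<'E'
from lift2 import *
st(); c=snap('wrist','pics/w15.png');st()
E
```

```text
20.52 q [ 0.427  0.726  1.865 -0.003  0.551  2.244] p [0.4077 0.3071 0.0152] yaw/x [ 0.971 -0.24   0.001] z [ 0.001 -0.001 -1.   ] F [-0.57 -0.48 -1.17] w 0.0098
20.57 q [ 0.427  0.726  1.865 -0.003  0.551  2.244] p [0.4076 0.307  0.015 ] yaw/x [ 0.971 -0.24   0.001] z [ 0.001 -0.002 -1.   ] F [-0.05 -0.25 -1.74] w 0.0094
```

View pics/w15.png

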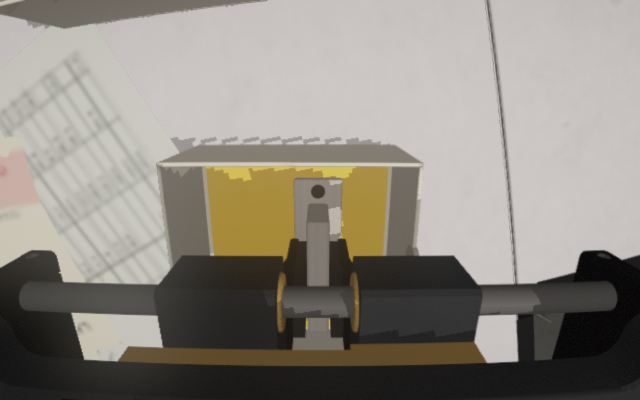

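Request:
carry_out:
  series:
    - [0,0,0.7,0,0,0,-1]
    - [0,0,1.4,0,0,0,-1]
    - [0,0,2,0,0,0,-1]

```text
time: 20.95
position: [0.4076, 0.3071, 0.0138]
tool_rot: [0.993, -0.121, 0.001, 0.001]
ft_force: [-2.0, -1.6, 10.7]
grip_width: 0.0097
```

Contact (about 11 N). Release and lift.

Request:
carry_out:
  series:
    - [0,0,-0.4,0,0,0,-0.4]
    - [0,0,-0.4,0,0,0,-0.4]
    - [0,0,-0.4,0,0,0,-0.4]
    - [0,0,-10,0,0,0,-0.4]
    - [0,0,-40,0,0,0,-0.4]
    - [0,0,-80,0,0,0,-0.4]
    - [0,0,-130,0,0,0,-0.4]
    - [0,0,-150,0,0,0,-0.4]

```text
time: 21.95
position: [0.4087, 0.3079, 0.1672]
tool_rot: [0.993, -0.121, 0.003, -0.001]
ft_force: [0.1, -0.2, 0.1]
grip_width: 0.0262
```

```bash
python3 - <<'E'
from lift2 import *
st(); snap('wrist','pics/w16.png')
for r in line([.42,.05,.26],tool(-4),8,-.4): print(r)
E
```

```text
21.95 q [ 4.280e-01  4.540e-01  1.775e+00 -2.000e-03  9.060e-01  2.243e+00] p [0.4087 0.3079 0.1672] yaw/x [ 0.971 -0.24   0.006] z [ 0.006  0.001 -1.   ] F [ 0.07 -0.24  0.06] w 0.0262
[9.1, 31.0, -11.5, -0.0, -0.1, -1.2, -0.4]
[18.2, 62.0, -23.0, -0.0, -0.1, -2.5, -0.4]
[27.4, 93.0, -34.4, -0.1, -0.2, -3.7, -0.4]
[36.5, 124.0, -45.9, -0.1, -0.2, -4.9, -0.4]
[45.6, 155.0, -57.4, -0.1, -0.3, -6.2, -0.4]
[54.7, 186.0, -68.9, -0.1, -0.4, -7.4, -0.4]
[63.8, 217.0, -80.3, -0.2, -0.4, -8.6, -0.4]
[72.9, 248.0, -91.8, -0.2, -0.5, -9.9, -0.4]
```

View pics/w16.png

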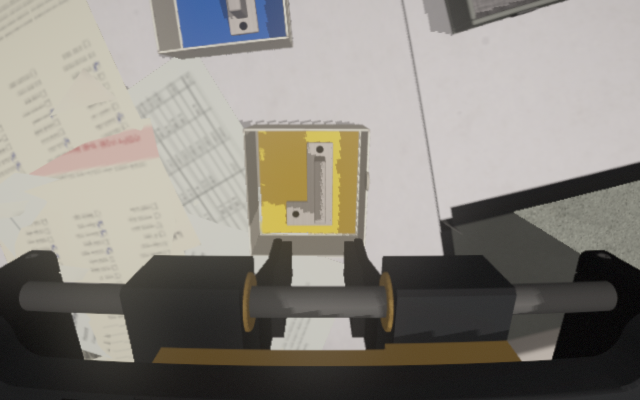

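Right bracket lies flat on the yellow card. Backing off for a final check.

Request:
carry_out:
  series:
    - [9,31,-11.5,0,0,-1.2,-0.4]
    - [18,62,-23,0,0,-2.5,-0.4]
    - [27,93,-34.5,0,0,-3.7,-0.4]
    - [36.5,124,-46,0,0,-5,-0.4]
    - [45.5,155,-57.5,0,0,-6.2,-0.4]
    - [54.5,186,-69,0,0,-7.4,-0.4]
    - [64,217,-80,0,0,-8.6,-0.4]
    - [73,248,-92,0,0,-10,-0.4]

```text
time: 23.0
position: [0.4195, 0.049, 0.2602]
tool_rot: [0.999, -0.033, 0.004, -0.001]
ft_force: [0.3, -1.1, 0.3]
grip_width: 0.0259
```

Request:
carry_out:
  series:
    - [0,0,0,0,0,0,-0.4]
    - [0,0,0,0,0,0,-0.4]

```text
time: 23.25
position: [0.4187, 0.0494, 0.2597]
tool_rot: [0.999, -0.034, 0.003, -0.002]
ft_force: [-0.4, 0.3, -0.4]
grip_width: 0.026
```

```bash
python3 - <<'E'
from lift2 import *
st(); snap('wrist','pics/w17.png'); snap('top','pics/top17.png')
E
```

```text
23.25 q [-0.152  0.195  1.87   0.004  1.072  1.485] p [0.4187 0.0494 0.2597] yaw/x [ 0.998 -0.068  0.006] z [ 0.006  0.003 -1.   ] F [-0.45  0.29 -0.45] w 0.026
```

View pics/top17.png

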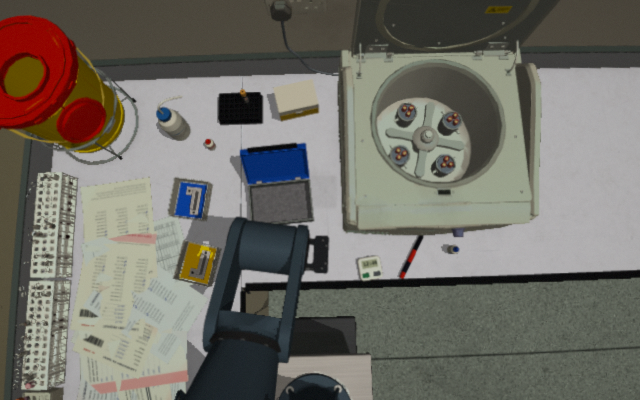

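View pics/w17.png

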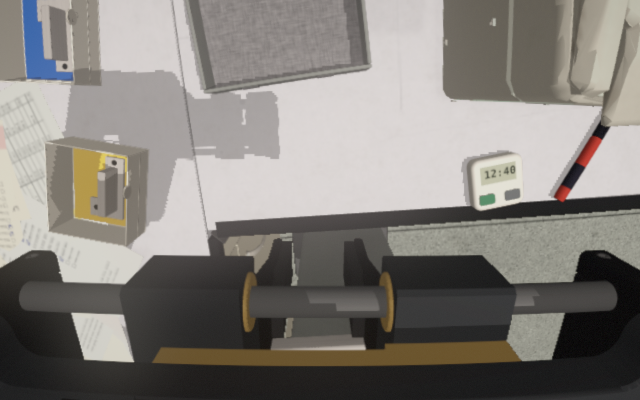

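The final top view shows the lid open at (275,163). The L bracket is on blue at (191,198) and the mirrored one on yellow at (203,263). The timer (369,267), marker (411,257) and droppers (453,249) and (209,144) are where they started.

```bash
python3 - <<'E'
from h import *
print(robot.hand_in()); st()
E
```

```text
the job is handed in; nothing more can be done
None
the job is handed in; nothing more can be done
```

The job is done and handed in at about 23 s of the 67 s allowed.

- **Lid:** I raised it with the closed fingers under the lip and pushed it past upright. After I let go it fell back and stayed open by itself.
- **Brackets:** The left-hand bracket is on the blue card and the right-hand one is on the yellow card. Each was lowered until it touched the card (about 8 N and 11 N) before I opened the fingers.
- **Last checks:** The final wrist and top pictures show the case empty, the lid open, and both brackets lying rib up within their cards. The timer, marker and both droppers are at the same pixel positions as at the start. The gripper was clear of everything at hand-in.

No check failed or disagreed. After lowering onto the right-hand bracket, the rib was about 2.5 mm off the fingers' centre. I corrected that before gripping it.

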